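Hang the little pail on the draining rack by its bail

TASK

Swing the folded-down wire bail of the small metal pail up until it stands upright while the pail still stands on the table, and only then lift the pail by it. Carry it to the wire draining rack and hang it there by the bail, with the bail's wire resting in both prongs under the rack's shelf, and let go so that it hangs quietly. Do not tip the pail over, and leave the shaker, mug, lemons and timer where they stand.

Things in the scene. Friction and masses are not known exactly. Their poses are not given: they have to be found in the camera images.
- pail_mid (a point): Round open pail of thin plain metal, loose, standing on the table: 110 mm across the rim, 92 mm across the foot, 90 mm high, about 0.45 kg. Point on its axis, 45 mm above its underside. z points up its axis. Two ears, 75 mm above the underside, carry the wire bail on its +y and -y sides; the bail starts folded down towards +x.
- bail (a joint): Angle of the bail about the line through the pail's ears (parallel to the pail's y), rad: 0 = folded down level towards the pail's +x, 1.571 = upright over the pail, 2.9 = over to the other side. Starts between 0 and 0.2. Light friction in the ears (about 0.025 N m) holds it where it is left.
- bail_grip (a point): Centre of the bail's round black hand grip, 14 mm thick, 54 mm long, which spins easily on the middle of the cross bar. Bail: a stirrup of 6 mm wire, 126 mm wide, cross bar 92 mm from the ear line, 25 mm of bare wire each side of the grip. y along the bar, x away from the ears. Folded, 28 mm gap from grip to pail rim; upright, this point is 167 mm over the underside.
- rack: Steel draining rack, fixed, 426 mm high, 300 mm wide. Origin on the table directly below the middle of the two prong seats; z up, x into the rack (its open front faces -x), y along its width. Posts at x = 100 mm, y = +-135 mm; feet on the table at y = +-135 mm from x = -36 to 136 mm; between them the space below the prongs is free.
- seat (a point): Where the grip's centre belongs: middle between the seats of the rack's two 8 mm wire prongs, 210 mm above the table; axes as the rack's. Prongs at y = +-41 mm slope down from a cross rail (x = 100, z = +28 mm from here) to rounded seats at x = 0 and end in turned-up tips at x = -22 mm, tops 16 mm above here. Bail wire in both seats has its centre at this point's x and z.
- shelf_edge (a point): Middle of the lower front edge of the rack's shelf (with a cake tin and a cup on it), above the prongs: 200 mm above the seats and 10 mm behind them. The shelf runs back from here, so a tool at the seats must lean back out of the rack, about 45 degrees, to pass in front of it.
- shaker: Metal sugar shaker, loose bystander, 71 mm across, 123 mm high; origin under its centre.
- mug: Spotted white mug with a handle, loose bystander, 82 x 114 mm, 91 mm high; origin under its centre.
- lemon_a: Lemon, loose bystander, 57 x 91 mm, 57 mm high; origin under its centre.
- lemon_b: Another lemon, loose bystander, 57 x 90 mm, 57 mm high; origin under its centre.
- timer: Round kitchen timer, loose bystander, 66 mm across, 46 mm high; origin under its centre.
There are look-alikes about, which are no part of the job. Leave any purple look-alike of the part that bears pail_mid alone.

How it is judged:
By the outcome, as a careful person would: the job done as asked, in the order asked, and still so for the second after the job is handed in, with the robot touching nothing.
It also fails if it takes over 61 s, if anything falls off the work surface, if the arm or the gripper's body presses on something with over 40 N, if the wrist force passes 120 N, or if a joint passes its speed limit or range.

ROBOT

A 7-joint arm with a two-finger parallel gripper is mounted at the origin on the work surface; the furniture and walls round the work are solid. World frame = base frame: x ahead of the robot, y to its left, z up, the work surface at z = 0. Lengths are in m, angles in degrees, forces in N, time in s.
With the tool pointing down it reaches from about 0.425 to 0.875 m from the base axis. Payload 4.7 kg.
Tool frame: the origin (TCP) lies midway between the tips of the shut fingers; the grasp point (between the pads) lies 19 mm behind it; y points along the fingers, x is the direction in which the jaws open and shut, and the axes are right-handed (so a half turn about y gives the same grasp; the last joint's range is limited). The gripper opens to 87 mm and grips with 3 to 60 N. Pads are 19 mm wide; open, the fingers measure 117 mm over their backs; the gripper's body (75 mm by 190 mm) begins 51 mm behind the grasp point.
Start: joints at [73.631, 18.392, -4.016, 83.108, 1.295, 78.541, -3.26], TCP at [0.192, -0.621, 0.223] pointing down, gripper open.
Joint ranges: [-163.93, 163.93], [-17.29, 119.83], [-79.2, 71.16], [3.27, 140.29], [-89.18, 269.18], [5.43, 117.66], [-154.24, 154.24]. Speed limits (degrees/s): [147.25, 147.25, 180, 180, 180, 180, 180].

INTERFACE

Orientations are given as [roll, pitch, yaw] about the fixed x, y, z axes, in that order (R = Rz(yaw) Ry(pitch) Rx(roll)).
In Python, from cell import env gives the robot as it stands.
- The arm moves only by the tool carry_out, never from a script. Its argument "targets" is a list of rows, each a list of 2 entries, a list of its own where there are three numbers: the shift along the tool's x, y, z in mm, then the turn, a rotation vector about the tool's x, y, z in degrees. A call has 1 to 12 rows; each row shifts and turns the commanded pose from where the row before left it, along the tool's axes as they then stand; what a row does not reach is not made up. A row lasts 1/10 s, in which the tool goes at most 50 mm and 8.59 degrees, less where a joint would pass 70% of its speed; a pose out of reach is approached as far as the arm can. A call with a gripper value outside its range is refused whole. "jaw" is the opening, from 0 (shut) to 1 (fully open), set as the call begins (left out, the last holds). The fingers move at their own pace and stop on an object; "squeeze" is the grip in N (left out, the last holds). Time passes only in rows, so rows that do not move let the fingers close. It gives the time, the measured TCP pose, the force and the opening at its end, in the units of the state.
- env.get_obs(): the state, without advancing time (a new reading comes with each control period).
- env.read_camera(name): name is "scene" or "side" or "wrist"; returns the picture (384x512x3 uint8, red, green, blue); there is no depth.
- env.get_calibration(name): a dict with "fx", "fy", "cx", "cy" (pixels), "R" (3x3) and "t" (3): a world point X has camera coordinates R X + t; the wrist camera has in their place "hand_eye" (4x4, takes a point from camera to tool coordinates, whose origin is the TCP and whose axes are the tool frame's). Camera axes: x right, y down, z forward; pixel columns grow to the right and rows downward; lengths in m; the calibration is good to about 2 mm. A picture is of the moment at which its call begins: read the wrist's pose just before it. get_calibration takes no time and is no camera call.
- env.sign_off(): hands the job in, once; it reports no verdict.
Trained networks look in the newest picture that a camera, given by its name, has taken for a name from the list of things; names that differ only in an ending like _2 or _b are one class to them, and where a whole thing is asked for, a point or a joint stands for the part that bears it (a point fixed in the world has none). Each returns a list of dicts, best first, with "p" (0 to 1); they miss things now and then, are a little off and sometimes report something else, mostly with a low value. They report only what shows in the picture. A call takes as long as a camera call. They do not tell look-alikes from the thing itself.
- env.outline_of(camera, label): "mask" (384x512 bool, what is visible of it) and "xy" ([column, row] in pixels, amid what is visible of it).
The state is a dict: "time_s": time; "qpos": joint angles; "joint_velocities": joint speeds; "effort": joint torques, N m; "tool_pos": TCP position; "tool_rot": TCP orientation; "force": force on the tool from outside, world axes, zero at the start; "wrist_torque": the same for the moment, N m; "grip_width": finger opening in m.
Only numpy, scipy, OpenCV 4.12 (cv2) and the standard library are available. Lean on these libraries where they do the work, as an engineer would, in place of code of your own. Each camera call takes 0.05 s, during which the arm holds its last target.

## Working session

There is one attempt and no reset: what is moved stays moved. The work goes in short steps, Python scripts to look and compute and a tool call to move; the robot and the scene stay as the last step left them, time stands still between calls to the robot, and variables do not carry over. Pictures are saved under pics/ and viewed, and the job is handed in when it is done.

Besides the shell and the picture viewer there is one more tool, called after ">>>" as name(argument=value, ...) on one line, values as JSON. carry_out: Moves the arm, as the interface text tells. Its arguments: {"type":"object","properties":{"targets":{"type":"array","items":{"type":"array"}},"jaw":{"type":"number"},"squeeze":{"type":"number"}},"required":["targets"]}

```bash
ls; mkdir -p pics; python3 - <<'E'
from cell import env
import cv2
o=env.get_obs();print({k:o[k] for k in('time_s','tool_pos','tool_rot','force','grip_width','qpos')})
for n in('scene','side','wrist'):
    im=env.read_camera(n);cv2.imwrite(f'pics/{n}0.png',im[:,:,::-1]);c=env.get_calibration(n);print(n,c)
E
```

```text
pics
{'time_s': 0.0, 'tool_pos': array([ 0.19172407, -0.62049505,  0.22147267]), 'tool_rot': array([-90.00544943,   0.10878907, -72.82167639]), 'force': array([-0.49811014,  0.04988643, -0.37502862]), 'grip_width': 0.08703733215631972, 'qpos': array([73.63174789, 18.43749759, -4.01373776, 83.17562185,  1.29403856,
       78.54085252, -3.25779471])}
scene {'fx': 486.57172748528467, 'fy': 486.57172748528467, 'cx': 252.75887726927317, 'cy': 198.17831230416968, 'R': array([[-0.52651035, -0.85008578, -0.01187502],
       [-0.63134462,  0.4003088 , -0.66419638],
       [ 0.56937758, -0.34220904, -0.74746381]]), 't': array([0.28088331, 0.40047413, 1.53456924])}
side {'fx': 499.3018544403931, 'fy': 499.3018544403931, 'cx': 250.17593159491364, 'cy': 191.15886210186184, 'R': array([[ 0.99940338,  0.02778264, -0.02051869],
       [-0.00817606, -0.38689183, -0.92208886],
       [-0.03355658,  0.92170648, -0.38643385]]), 't': array([-0.41785575,  0.25576816,  1.5894946 ])}
wrist {'fx': 332.37896384322784, 'fy': 332.37896384322784, 'cx': 255.42708649754405, 'cy': 191.5329328439671, 'hand_eye': array([[ 9.99999214e-01,  1.16700899e-03, -4.58858894e-04,
        -2.68379537e-04],
       [ 7.48148435e-04, -2.61579536e-01,  9.65181634e-01,
        -1.63123000e-01],
       [ 1.00634755e-03, -9.65181219e-01, -2.61580203e-01,
         7.09482179e-02],
       [ 0.00000000e+00,  0.00000000e+00,  0.00000000e+00,
         1.00000000e+00]])}
```

View pics/scene0.png

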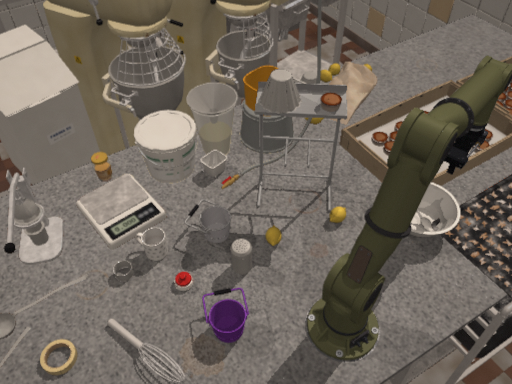

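View pics/side0.png

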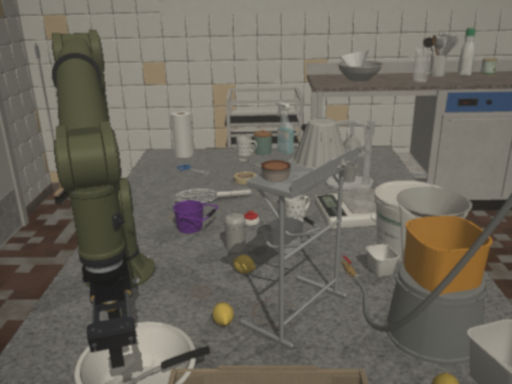

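View pics/wrist0.png

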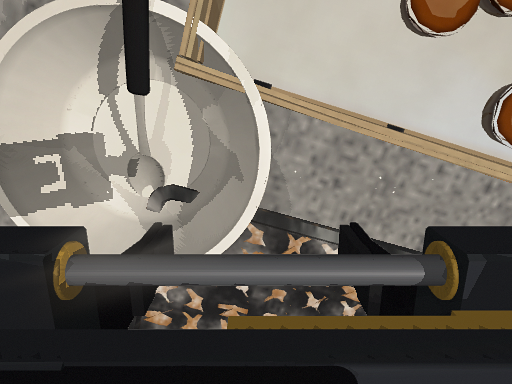

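Candidates in the scene picture: grey pail at (215,223) with black grip near (195,210); purple pail at (228,318), a look-alike; big grey/orange buckets at (265,110), too large; mug at (152,243). I choose the grey pail and check it in a crop.

```bash
python3 - <<'E'
import cv2
a=cv2.imread('pics/scene0.png')[150:300,120:360]
cv2.imwrite('pics/crop0.png',cv2.resize(a,None,fx=3.3,fy=3.3,interpolation=cv2.INTER_CUBIC))
a=cv2.imread('pics/side0.png')[140:350,160:400]
cv2.imwrite('pics/crop1.png',cv2.resize(a,None,fx=2.8,fy=2.8,interpolation=cv2.INTER_CUBIC))
E
```

```text
(no output)
```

View pics/crop0.png

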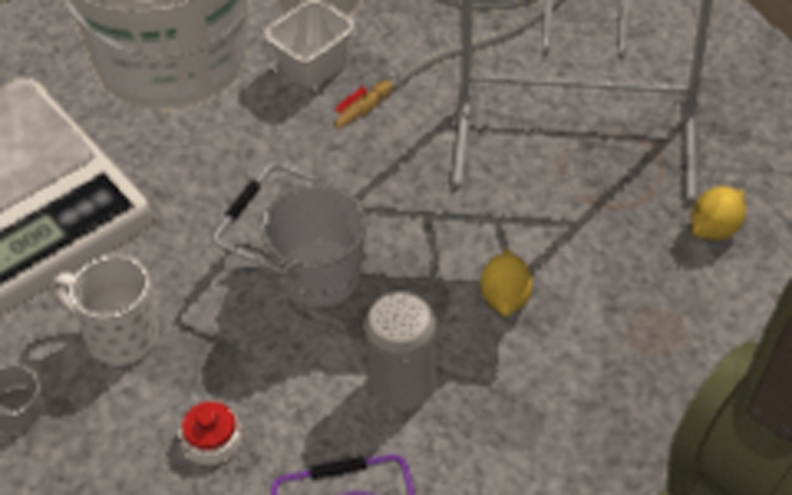

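View pics/crop1.png

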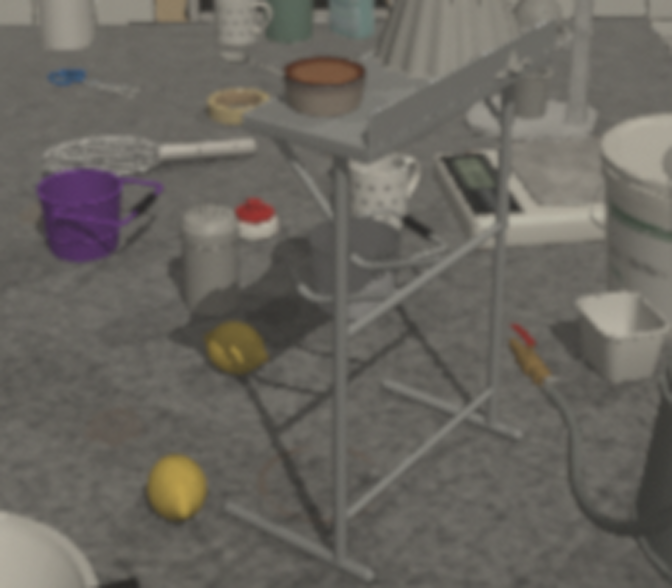

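The crops show the grey metal pail with its bail folded left (grip at about scene (193,210)), and the shaker close to its front right. The rack feet lie at about scene (258,200)-(262,180) and (329,205). Next I measure the rack and pail.

```bash
python3 - <<'E'
import cv2
s=cv2.imread('pics/scene0.png'); d=cv2.imread('pics/side0.png')
def crop(im,x,y,w,h,f,n):
    a=cv2.resize(im[y:y+h,x:x+w],None,fx=f,fy=f,interpolation=cv2.INTER_CUBIC)
    for i in range(0,w,10): cv2.putText(a,str(x+i),(i*f,8),0,.3,(0,255,255),1); cv2.line(a,(i*f,10),(i*f,15),(0,255,255),1)
    for i in range(0,h,10): cv2.putText(a,str(y+i),(0,i*f+4),0,.3,(0,255,255),1)
    cv2.imwrite('pics/'+n+'.png',a)
crop(s,170,190,100,75,8,'c_pail')
crop(s,235,70,130,145,4,'c_rack')
crop(d,230,140,130,145,4,'c_srackT')
crop(d,230,260,130,100,6,'c_srackB')
E
```

```text
(no output)
```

View pics/c_pail.png

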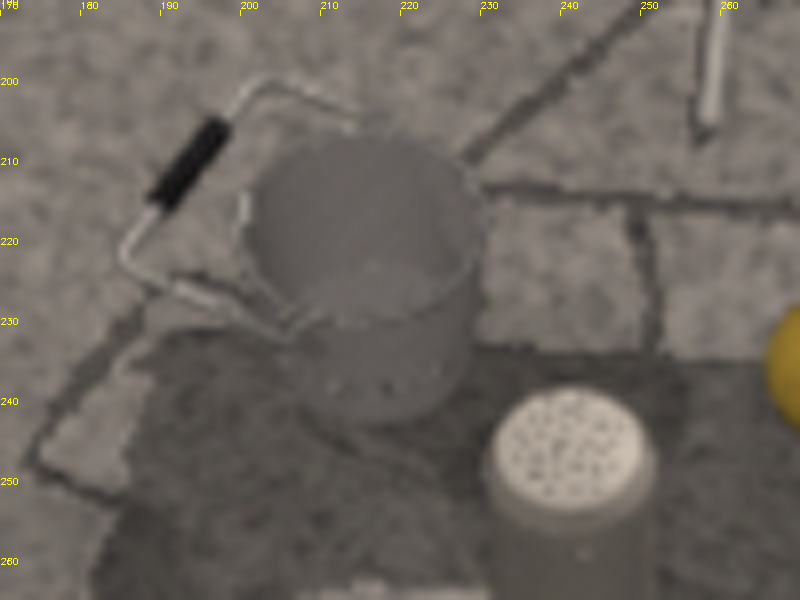

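View pics/c_rack.png

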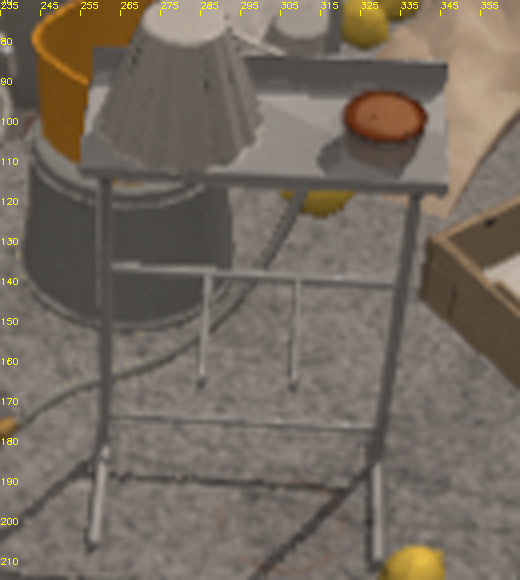

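View pics/c_srackT.png

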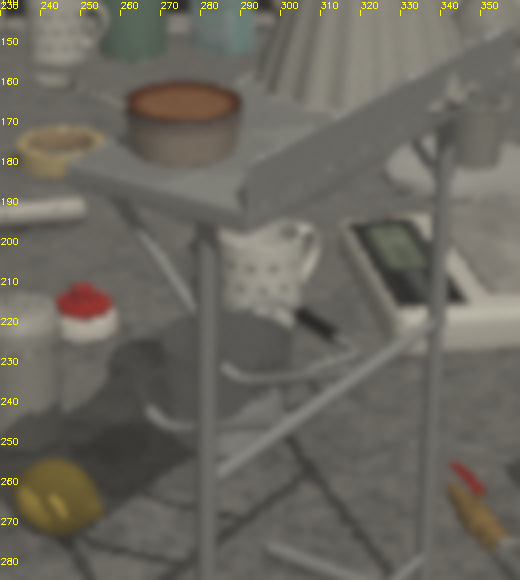

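View pics/c_srackB.png

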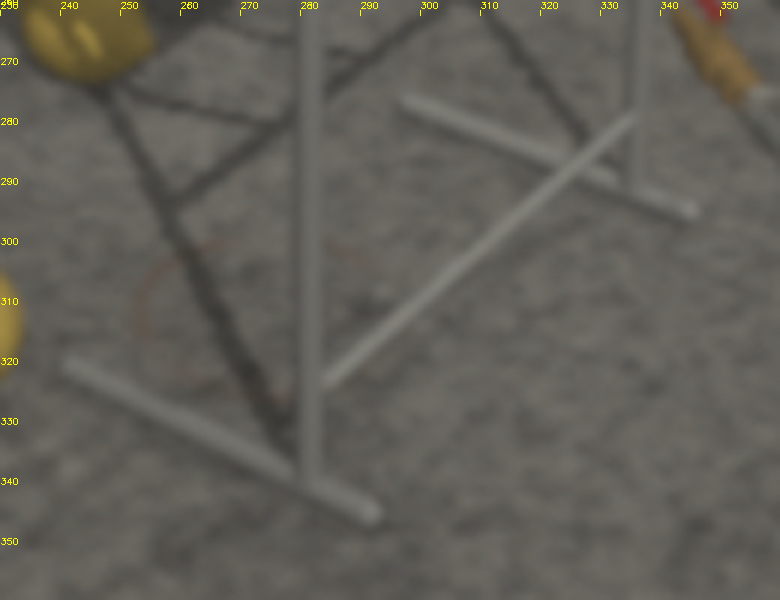

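```bash
cat > h.py <<'E'
from cell import env
import numpy as np, cv2
from scipy.optimize import least_squares
from scipy.spatial.transform import Rotation as Ro
def proj(c,X):
    p=np.asarray(X)@c['R'].T+c['t']; return np.c_[c['fx']*p[:,0]/p[:,2]+c['cx'],c['fy']*p[:,1]/p[:,2]+c['cy']]
def wristcal():
    o=env.get_obs(); c=env.get_calibration('wrist')
    T=np.eye(4);T[:3,:3]=Ro.from_euler('xyz',o['tool_rot'],degrees=True).as_matrix();T[:3,3]=o['tool_pos']
    M=np.linalg.inv(T@c['hand_eye']); c['R']=M[:3,:3];c['t']=M[:3,3]; return c
def place(q,P):
    x,y,a=q[:3];P=np.atleast_2d(P);c,s=np.cos(a),np.sin(a)
    return np.c_[x+c*P[:,0]-s*P[:,1],y+s*P[:,0]+c*P[:,1],P[:,2]]
def pailpts(q):
    th=q[3]; b=lambda y,r:[r*np.cos(th),y,.075+r*np.sin(th)]
    return b
S=env.get_calibration('scene');D=env.get_calibration('side')
E
python3 - <<'E'
from h import *
sp=np.array([[-.036,.135,.006],[-.036,-.135,.006],[-.022,.041,.224],[-.022,-.041,.224]])
su=np.array([[258.5,206.7],[329.5,210],[285.2,166.3],[308.2,166]])
dp=np.array([[-.036,-.135,.006],[.136,-.135,.006],[-.036,.135,.006],[.136,.135,.006],[-.022,-.041,.224],[-.022,.041,.224]])
du=np.array([[241.,320.5],[292.5,345.3],[297,276.5],[345.7,295.2],[267.2,241.5],[285.3,230.3]])
f=lambda q:np.r_[(proj(S,place(q,sp))-su).ravel(),(proj(D,place(q,dp))-du).ravel()]
r=least_squares(f,[.6,-.2,0],loss='soft_l1');print('rack',r.x,np.degrees(r.x[2]));print(f(r.x).reshape(-1,2).round(1))
for d in range(-180,180,45):
    r=least_squares(f,[.6,-.2,np.radians(d)]);print(d,r.cost,r.x)
def g(q):
    b=pailpts(q)
    P=place(q,[b(.027,.092),b(-.027,.092),b(.061,.08)])
    out=[]
    u=proj(S,P[:2]); out+=list((u-np.array(G)).ravel())
    t=np.linspace(0,2*np.pi,120)
    rim=proj(S,place(q,np.c_[.055*np.cos(t),.055*np.sin(t),0*t+.09])); ft=proj(S,place(q,np.c_[.046*np.cos(t),.046*np.sin(t),0*t]))
    out+=[rim[:,0].min()-200.2,rim[:,0].max()-230.8,rim[:,1].min()-206,ft[:,1].max()-243]
    return np.array(out)
for G in ([[189.7,215],[197.5,205.3]],[[197.5,205.3],[189.7,215]]):
  for d in range(-180,180,60):
    r=least_squares(g,[.6,.1,np.radians(d),.1],bounds=([0,-1,-7,0],[1,1,7,.25]));print(r.cost,r.x,np.degrees(r.x[2]),g(r.x).round(1))
E
```

```text
rack [ 0.50805501 -0.16972214 -0.64540266] -36.97884846765173
[[-0.5 -1.6]
 [-0.6 -0.6]
 [-0.4 -3.3]
 [ 0.1 -1.7]
 [-1.  -0.2]
 [ 0.9  1.1]
 [-0.8 -0.2]
 [ 0.6  0.7]
 [-2.6 -5.2]
 [-2.7 -5.3]]
-180 44.84961515702064 [ 0.50873112 -0.17167417 -0.64373426]
-135 44.8496151570207 [ 0.50873112 -0.17167417 -0.64373426]
-90 44.84961515702077 [ 0.50873112 -0.17167417 -0.64373425]
-45 44.84961515702103 [ 0.50873112 -0.17167417 -0.64373426]
0 44.8496151570203 [ 0.50873112 -0.17167417 -0.64373425]
45 44.84961515703848 [ 0.50873112 -0.17167417 -0.6437342 ]
90 44.84961515702605 [ 0.50873112 -0.17167417 -0.64373422]
135 44.849615157020345 [ 0.50873112 -0.17167417  5.63945105]
0.24744777607624527 [ 0.53014116  0.15541117 -5.7467248   0.0690634 ] -329.26307696627003 [-0.1  0.3  0.1 -0.3 -0.3  0.3 -0.3  0.3]
0.24744777607604393 [0.53014116 0.15541117 0.53646054 0.06906343] 30.736924757809646 [-0.1  0.3  0.1 -0.3 -0.3  0.3 -0.3  0.3]
0.2474477760777971 [0.53014115 0.15541116 0.53646066 0.06906354] 30.736931480478578 [-0.1  0.3  0.1 -0.3 -0.3  0.3 -0.3  0.3]
0.24744777607918336 [0.53014115 0.15541116 0.
[... 396 characters left out ...]
      ] -313.43853104211576 [-7.3 11.6  4.8 -9.6  1.   1.6 -1.5 -1.1]
154.4015864818523 [ 0.53280173  0.14854283 -5.47055333  0.25      ] -313.43961730172197 [-7.3 11.6  4.8 -9.6  1.   1.6 -1.5 -1.1]
154.4015866477801 [0.53279939 0.14854512 0.81256012 0.25      ] 46.556265588377535 [-7.3 11.6  4.8 -9.6  1.   1.6 -1.5 -1.1]
154.40158665976242 [0.53279936 0.14854515 0.81255918 0.25      ] 46.55621152994325 [-7.3 11.6  4.8 -9.6  1.   1.6 -1.5 -1.1]
154.40158664693544 [0.53279939 0.14854511 0.81256019 0.25      ] 46.556269444048944 [-7.3 11.6  4.8 -9.6  1.   1.6 -1.5 -1.1]
154.40158652025207 [0.53280188 0.14854269 0.81263645 0.25      ] 46.56063896828995 [-7.3 11.6  4.8 -9.6  1.   1.6 -1.5 -1.1]
```

```bash
python3 - <<'E'
from h import *
q=[0.508,-0.1697,-0.6454]
s=cv2.imread('pics/scene0.png'); d=cv2.imread('pics/side0.png')
def ov(im,c,x,y,w,h,f,n):
    a=cv2.resize(im[y:y+h,x:x+w],None,fx=f,fy=f,interpolation=cv2.INTER_CUBIC)
    def L(P,col):
        u=((proj(c,place(q,P))-[x,y]+.5)*f).astype(int)
        cv2.polylines(a,[u.reshape(-1,1,2)],False,col,1)
    for sy in(-1,1):
        L([[.1,sy*.041,.238],[.01,sy*.041,.205],[0,sy*.041,.203],[-.012,sy*.041,.207],[-.022,sy*.041,.226]],(0,0,255))
        L([[-.036,sy*.135,.006],[.136,sy*.135,.006]],(0,255,0)); L([[.1,sy*.135,.0],[.1,sy*.135,.41]],(0,255,0))
    L([[.1,-.135,.238],[.1,.135,.238]],(255,0,0)); L([[.01,-.15,.41],[.01,.15,.41]],(255,255,0))
    cv2.imwrite('pics/'+n+'.png',a)
ov(s,S,235,70,130,145,4,'o1'); ov(d,D,230,140,130,145,4,'o2')
E
```

```text
(no output)
```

View pics/o1.png

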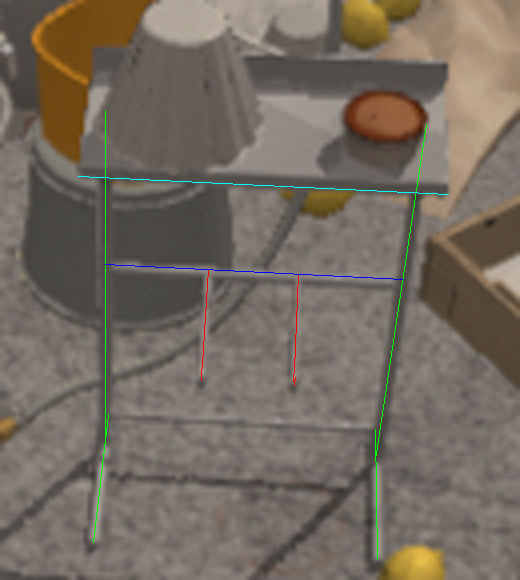

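View pics/o2.png

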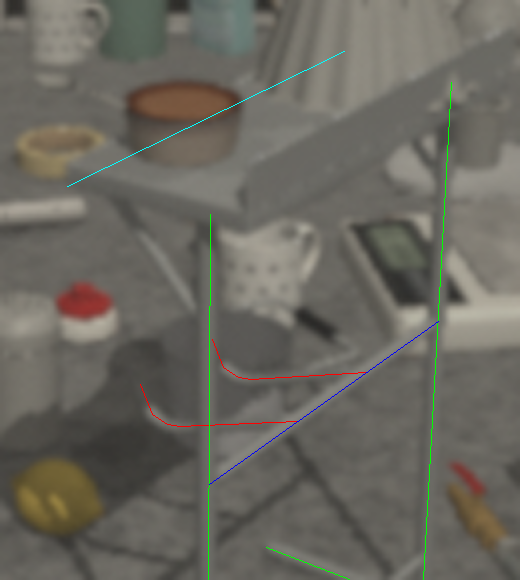

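Seat about (0.508,-0.170), rack yaw about -37°. The overlay lines fit within 1–2 px. Pail at (0.530,0.155), yaw 30.7°, bail folded away from the robot. The rack stands between the arm and the pail, so I go up over it.

>>> carry_out(targets=[[[-16,-46,0],[0,0,0]],[[-16,-46,0],[0,0,0]],[[-16,-46,0],[0,0,0]],[[-16,-46,0],[0,0,0]],[[-16,-46,0],[0,0,0]],[[-16,-46,0],[0,0,0]],[[-16,-46,0],[0,0,0]],[[-16,-46,0],[0,0,0]],[[-16,-46,0],[0,0,0]]])

```text
time_s: 1.05
tool_pos: [0.1517, -0.4889, 0.6005]
tool_rot: [-90.2, -2.1, -72.9]
force: [-0.2, 1.0, 0.0]
grip_width: 0.0871
```

```bash
python3 - <<'E'
from h import *
for z in (.5,.55,.6): print(z,proj(S,place([.508,-.17,-.645],[[.08,.07,z],[.05,.07,z]])))
o=env.get_obs();print(o['qpos'],o['tool_pos'],o['tool_rot'])
E
```

```text
0.5 [[280.57205159  78.80140756]
 [280.07574761  84.30626913]]
0.55 [[281.06307851  65.31129813]
 [280.5609316   70.77528892]]
0.6 [[281.57871835  51.14499159]
 [281.07076326  56.55692584]]
[ 53.49953236   6.1790832   19.23215853  54.47192333  -2.1111274
 117.5806957   -1.2768883 ] [ 0.15169153 -0.48889361  0.60050808] [-90.15114729  -2.09422405 -72.8530898 ]
```

>>> carry_out(targets=[[[0,-10,0],[0,0,-8.5]],[[0,-12,0],[0,0,-8.5]],[[0,-12,0],[0,0,-8.5]],[[0,-12,0],[0,0,-8.5]],[[0,0,0],[0,0,0]]])

```text
time_s: 1.55
tool_pos: [0.1469, -0.4804, 0.638]
tool_rot: [-89.7, -29.5, -72.9]
force: [-1.4, 0.3, 1.0]
grip_width: 0.0867
```

```bash
python3 - <<'E'
from h import *
o=env.get_obs();print(o['qpos'],o['tool_pos'],o['tool_rot'],o['time_s'])
E
```

```text
[ 59.76818473 -15.74505184   5.63447632  75.28440751   4.88952817
  91.04109657  -5.92113938] [ 0.14685517 -0.4804172   0.63799901] [-89.7473006  -29.48347972 -72.94860785] 1.55
```

>>> carry_out(targets=[[[5,0,46],[2.8,-4.6,0]],[[5,0,46],[2.8,-4.6,0]],[[5,0,46],[2.8,-4.6,0]],[[5,0,46],[2.8,-4.6,0]],[[5,0,46],[2.8,-4.6,0]],[[5,0,46],[2.8,-4.6,0]],[[3,0,46],[2.8,-4.6,0]],[[3,0,46],[2.8,-4.6,0]]])

```text
time_s: 2.35
tool_pos: [0.4586, -0.2955, 0.6569]
tool_rot: [-88.1, -29.6, -30.4]
force: [-0.6, -1.4, -0.5]
grip_width: 0.0868
```

```bash
python3 - <<'E'
from h import *
o=env.get_obs();print(o['qpos'],o['tool_pos'],o['tool_rot'],o['time_s'])
E
```

```text
[43.49073081 -9.00135261 -8.99390153 67.73618722 -5.23388732 91.63534545
  2.8441203 ] [ 0.4585627  -0.29547781  0.65692119] [-88.0763025  -29.64924713 -30.37396872] 2.35
```

>>> carry_out(targets=[[[2,0,49],[2.8,-4.6,0]],[[2,0,49],[2.8,-4.6,0]],[[2,0,49],[2.8,-4.6,0]],[[2,0,49],[2.8,-4.6,0]],[[2,0,49],[2.8,-4.6,0]],[[2,0,49],[2.8,-4.6,0]],[[2,0,49],[2.8,-4.6,0]],[[2,0,49],[2.8,-4.6,0]],[[2,0,49],[2.8,-4.6,0]],[[0,0,0],[0,0,0]]])

```text
time_s: 3.35
tool_pos: [0.5299, 0.1323, 0.6836]
tool_rot: [-87.4, -31.6, 18.2]
force: [0.3, 0.2, 0.6]
grip_width: 0.087
```

```bash
python3 - <<'E'
from h import *
o=env.get_obs();print(o['qpos'],o['tool_pos'],o['tool_rot'],o['time_s'])
im=env.read_camera('wrist');cv2.imwrite('pics/w1.png',im[:,:,::-1])
E
```

```text
[ 25.22056099  -8.93856342 -29.32121414  63.9515672  -13.85361272
  93.12118122   9.40817929] [0.52985264 0.13233965 0.68358286] [-87.35237417 -31.5601066   18.21001137] 3.35
```

View pics/w1.png

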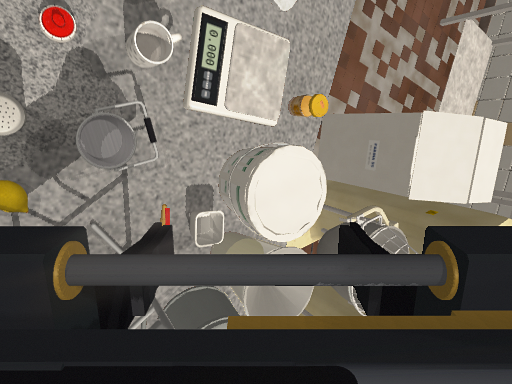

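```bash
cat >> h.py <<'E'
def delta(pos,rpy):
    "total to go: shift in present tool axes, in final tool axes (mm), rotvec deg"
    o=env.get_obs(); A=Ro.from_euler('xyz',o['tool_rot'],degrees=True); B=Ro.from_euler('xyz',rpy,degrees=True)
    d=(np.array(pos)-o['tool_pos'])*1000
    print('t',o['time_s'],'shift now-axes',A.inv().apply(d).round(1),'final-axes',B.inv().apply(d).round(1),'rotvec',(A.inv()*B).as_rotvec(degrees=True).round(1))
    print('q',o['qpos'].round(1),'pos',o['tool_pos'].round(4),'rot',o['tool_rot'].round(1),'F',o['force'].round(1),'grip',round(o['grip_width'],4))
E
python3 -c "
from h import *
delta([.60,.20,.35],[-90,0,30.7])"
```

```text
t 3.4 shift now-axes [-99.4 331.6  32.2] final-axes [ 95.9 333.1  26.4] rotvec [  1.  -11.8  31.6]
q [ 25.3  -8.9 -29.1  64.  -13.7  93.1   9.4] pos [0.531  0.1283 0.6831] rot [-87.4 -31.5  17.9] F [ 0.1 -0.8  0.7] grip 0.0872
```

>>> carry_out(targets=[[[0,40,6],[0.2,-3,7.9]],[[0,40,6],[0.2,-3,7.9]],[[0,40,6],[0.2,-3,7.9]],[[0,40,6],[0.2,-3,7.9]],[[0,40,0],[0,0,0]],[[0,40,0],[0,0,0]],[[0,40,0],[0,0,0]],[[0,0,0],[0,0,0]]], jaw=0.3)

```text
time_s: 4.2
tool_pos: [0.5701, 0.1654, 0.406]
tool_rot: [-90.2, 0.8, 30.4]
force: [-0.4, -0.8, -0.8]
grip_width: 0.0317
```

```bash
python3 - <<'E'
from h import *
delta([.60,.20,.35],[-90,0,30.7])
im=env.read_camera('wrist');cv2.imwrite('pics/w2.png',im[:,:,::-1])
E
```

```text
t 4.2 shift now-axes [44.1 55.3 15. ] final-axes [43.3 56.  14.5] rotvec [ 0.2 -0.3 -0.8]
q [ 14.5  15.1 -43.3  70.3  10.6  99.2   4.2] pos [0.5701 0.1654 0.406 ] rot [-90.2   0.8  30.4] F [-0.4 -0.8 -0.8] grip 0.0317
```

View pics/w2.png

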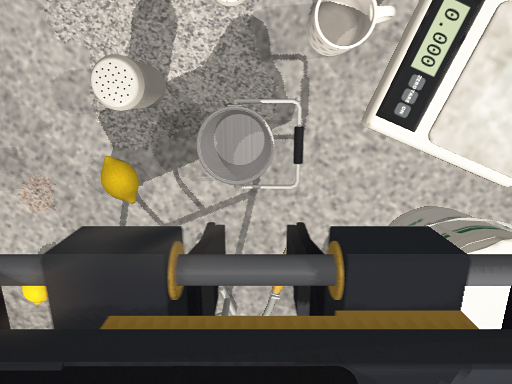

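```bash
python3 - <<'E'
from h import *
a=cv2.imread('pics/w2.png')[85:205,180:320]
cv2.imwrite('pics/w2c.png',cv2.resize(a,None,fx=5,fy=5,interpolation=cv2.INTER_CUBIC))
E
```

```text
(no output)
```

View pics/w2c.png

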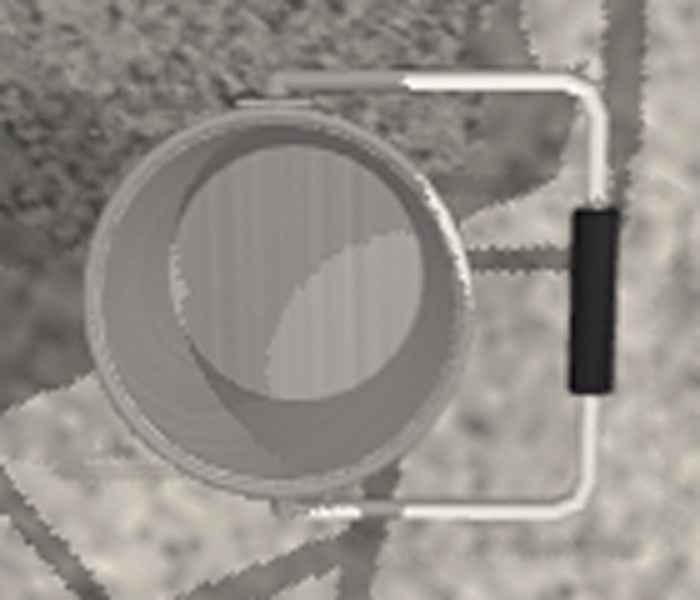

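```bash
python3 - <<'E'
from h import *
W=wristcal()
G=np.array([[299.0,126.8],[298.1,163.4]]); SG=np.array([[197.5,205.3],[189.7,215]])
t=np.linspace(0,2*np.pi,180)
def g(q,parts=False):
    b=pailpts(q)
    P=place(q,[b(.027,.092),b(-.027,.092)])
    rim=place(q,np.c_[.055*np.cos(t),.055*np.sin(t),0*t+.09]); rw=proj(W,rim); rs=proj(S,rim)
    ft=proj(S,place(q,np.c_[.046*np.cos(t),.046*np.sin(t),0*t]))
    w=np.r_[(proj(W,P)-G).ravel(),rw[:,0].min()-197,rw[:,0].max()-275,rw[:,1].min()-106.4,rw[:,1].max()-185.2]
    s=np.r_[(proj(S,P[::-1])-SG[::1][::-1] if 0 else np.zeros((2,2))).ravel(), (proj(S,P)-SG[::-1]).ravel(),rs[:,0].min()-200.2,rs[:,0].max()-230.8,rs[:,1].min()-206,ft[:,1].max()-243]
    return np.r_[w,s]
# wrist-only & joint
for n,f in(('w',lambda q:g(q)[:8]),('joint',g)):
    r=least_squares(f,[.53,.155,.536,.07],bounds=([0,-1,-7,0],[1,1,7,.25]));print(n,r.x.round(4),np.degrees(r.x[2:]).round(1),g(r.x).round(1))
    b=pailpts(r.x);print('grip',place(r.x,[b(0,.092)]))
E
```

```text
w [0.5415 0.1564 0.5432 0.0801] [31.1  4.6] [-0.1 -0.  -0.   0.   1.3 -1.2  1.5 -1.7  0.   0.   0.   0.  -1.8 -1.7
 -1.7 -2.2 -2.1 -1.6 -2.2 -1.8]
grip [[0.62002105 0.20375248 0.08235921]]
joint [0.5408 0.1561 0.5317 0.    ] [30.5  0. ] [-0.8  0.2 -1.1 -0.3  0.8 -1.7  1.3 -1.8  0.   0.   0.   0.  -1.4 -0.6
 -1.2 -1.  -1.9 -1.4 -2.1 -1.7]
grip [[0.62008295 0.20273789 0.075     ]]
```

```bash
python3 -c "
from h import *
delta([.620,.2035,.22],[-90,0,31])"
```

```text
t 4.25 shift now-axes [ 62.1 190.5   8.8] final-axes [ 60.9 190.9   7.1] rotvec [ 0.3 -0.6 -0.4]
q [ 14.5  15.  -43.3  69.9  10.7  99.4   4.2] pos [0.5715 0.1661 0.4109] rot [-90.3   0.4  30.4] F [-0.1  0.3  1.4] grip 0.0299
```

>>> carry_out(targets=[[[15,47,2],[0,0,0]],[[15,47,2],[0,0,0]],[[15,47,2],[0,0,0]],[[16,47,2],[0.3,-0.6,-0.4]],[[0,0,0],[0,0,0]],[[0,0,0],[0,0,0]]])

```text
time_s: 4.85
tool_pos: [0.6224, 0.2057, 0.2289]
tool_rot: [-90.1, -0.6, 31.1]
force: [-0.1, 0.6, 0.6]
grip_width: 0.0259
```

```bash
python3 - <<'E'
from h import *
for i in range(3):
    delta([.620,.2035,.063],[-90,0,31])
    W=wristcal()
    im=env.read_camera('wrist');cv2.imwrite(f'pics/w3_{i}.png',im[:,:,::-1])
    np.save(f'w3_{i}.npy',np.c_[W['R'],W['t']])
E
```

```text
t 4.85 shift now-axes [ -4.9 165.9  -0.5] final-axes [ -3.2 165.9  -0.7] rotvec [0.1 0.1 0.6]
q [ 10.9  23.6 -42.4  81.1  15.9  80.7  -0.4] pos [0.6224 0.2057 0.2289] rot [-90.1  -0.6  31.1] F [-0.1  0.6  0.6] grip 0.0259
t 4.9 shift now-axes [ -5.9 167.5  -0.5] final-axes [ -3.8 167.6  -0.8] rotvec [0.1 0.1 0.7]
q [ 11.   23.5 -42.4  81.1  15.9  80.7  -0.4] pos [0.6228 0.2062 0.2306] rot [-90.1  -0.7  31.1] F [-0.   0.2  0.6] grip 0.0257
t 4.95 shift now-axes [ -6.3 168.1  -0.6] final-axes [ -3.9 168.2  -1. ] rotvec [0.1 0.1 0.8]
q [ 11.   23.5 -42.4  81.1  15.9  80.7  -0.4] pos [0.6228 0.2064 0.2312] rot [-90.1  -0.8  31.1] F [ 0.9 -1.   0.8] grip 0.0262
```

View pics/w3_2.png

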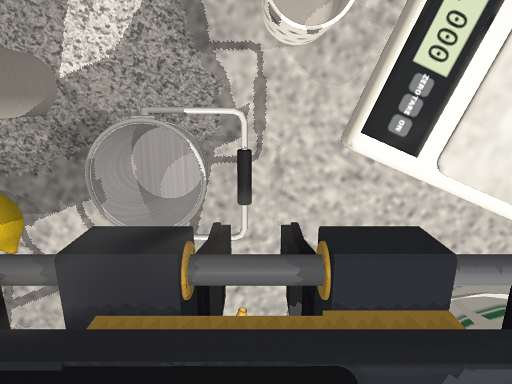

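```bash
python3 - <<'E'
from h import *
a=cv2.imread('pics/w3_2.png')[95:245,75:265]
cv2.imwrite('pics/w3c.png',cv2.resize(a,None,fx=4,fy=4,interpolation=cv2.INTER_CUBIC))
E
```

```text
(no output)
```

View pics/w3c.png

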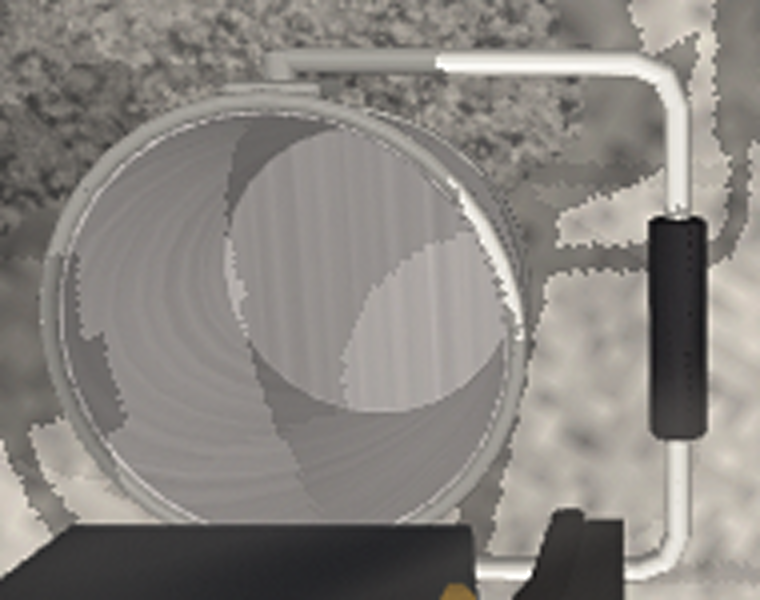

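```bash
python3 - <<'E'
from h import *
W=env.get_calibration('wrist');M=np.load('w3_2.npy');W['R']=M[:,:3];W['t']=M[:,3]
G=np.array([[244.5,149.8],[244.3,204.]])
t=np.linspace(0,2*np.pi,180)
def g(q):
    b=pailpts(q); P=place(q,[b(.027,.092),b(-.027,.092)])
    rim=place(q,np.c_[.055*np.cos(t),.055*np.sin(t),0*t+.09]); rw=proj(W,rim)
    return np.r_[(proj(W,P)-G).ravel(),rw[:,0].min()-85.5,rw[:,0].max()-206,rw[:,1].min()-118]
r=least_squares(g,[.53,.155,.536,.07],bounds=([0,-1,-7,0],[1,1,7,.25]));print(r.x.round(4),np.degrees(r.x[2:]).round(1),g(r.x).round(1))
b=pailpts(r.x);gp=place(r.x,[b(0,.092)])[0];print('grip',gp)
delta([gp[0],gp[1],gp[2]-.019],[-90,0,np.degrees(r.x[2])])
E
```

```text
[0.5356 0.1565 0.5267 0.0666] [30.2  3.8] [ 0.2 -0.3 -0.   0.2  0.7 -0.9  0. ]
grip [0.61494504 0.20268312 0.08112333]
t 5.0 shift now-axes [-10.9 168.8   1.1] final-axes [ -8.5 169.    0.6] rotvec [0.1 0.9 0.8]
q [ 11.   23.4 -42.4  81.1  15.9  80.7  -0.4] pos [0.6226 0.2065 0.2311] rot [-90.2  -0.8  31.1] F [-0.6 -0.1  0.5] grip 0.0261
```

```bash
python3 - <<'E'
from h import *
def ray(c,u,z):
    d=c['R'].T@np.array([(u[0]-c['cx'])/c['fx'],(u[1]-c['cy'])/c['fy'],1]);o=-c['R'].T@c['t'];return o+d*(z-o[2])/d[2]
for n,u,z in(('tub base front',(170,178),0),('tub base left',(145,168),0),('tub base right',(194,165),0),('scale near corner',(163,212),.0),('whitebox',(213,172),0),('mug',(153,258),0),('shaker',(241,272),0),('lemon_a',(273,244),0)): print(n,ray(S,u,z).round(3))
E
```

```text
tub base front [0.879 0.181 0.   ]
tub base left [0.987 0.244 0.   ]
tub base right [0.893 0.064 0.   ]
scale near corner [0.729 0.281 0.   ]
whitebox [0.815 0.017 0.   ]
mug [0.554 0.4   0.   ]
shaker [0.339 0.168 0.   ]
lemon_a [0.38 0.01 0.  ]
```

>>> carry_out(targets=[[[-4,45,0],[0,0.4,0.4]],[[-4,45,0],[0,0.5,0.4]],[[-1,40,0.6],[0,0,0]],[[0,20,0],[0,0,0]],[[0,0,0],[0,0,0]],[[0,0,0],[0,0,0]]])

```text
time_s: 5.6
tool_pos: [0.6144, 0.2022, 0.0794]
tool_rot: [-90.1, 0.1, 30.2]
force: [0.6, 0.7, 0.6]
grip_width: 0.026
```

```bash
python3 - <<'E'
from h import *
delta([.6149,.2027,.062],[-90,0,30.2])
im=env.read_camera('wrist');cv2.imwrite('pics/w4.png',im[:,:,::-1])
im=env.read_camera('scene');cv2.imwrite('pics/s4.png',cv2.resize(im[180:280,140:290,::-1],None,fx=5,fy=5))
E
```

```text
t 5.6 shift now-axes [ 0.7 17.4  0.3] final-axes [ 0.7 17.4  0.2] rotvec [ 0.1  0.  -0.1]
q [  9.8  29.4 -39.9  91.6  20.2  66.5  -4.4] pos [0.6144 0.2022 0.0794] rot [-90.1   0.1  30.2] F [0.6 0.7 0.6] grip 0.026
```

View pics/w4.png

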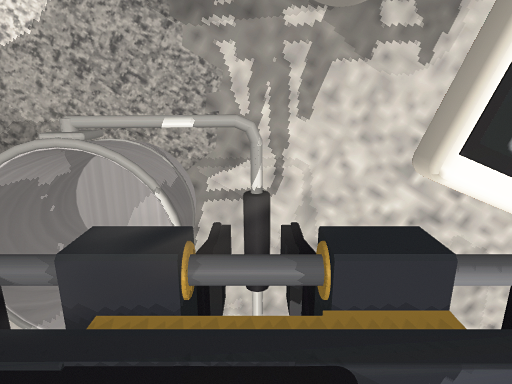

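View pics/s4.png

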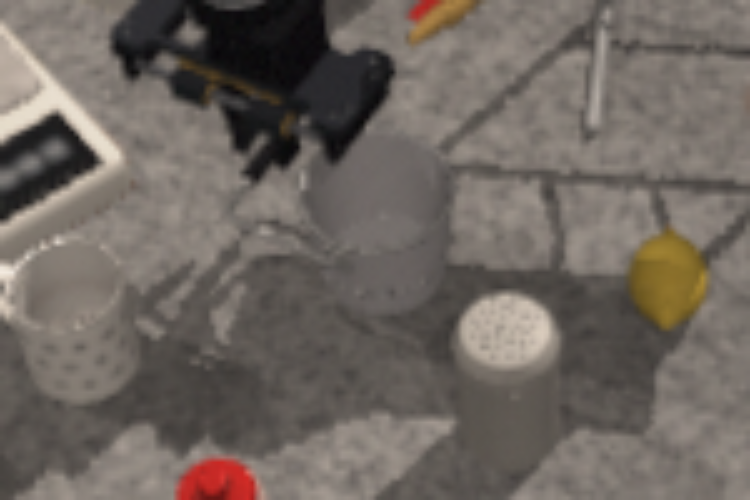

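The grip at (257,240) is centred between the fingers at (220,250) and (292,250). I lower the last 17 mm and close.

>>> carry_out(targets=[[[0.5,9,0],[0,0,0]],[[0,8,0],[0,0,0]],[[0,0,0],[0,0,0]]])

```text
time_s: 6.0
tool_pos: [0.6123, 0.2014, 0.0584]
tool_rot: [-90.0, 0.5, 30.3]
force: [0.5, -0.7, 0.2]
grip_width: 0.0259
```

>>> carry_out(targets=[[[0,0,0],[0,0,0]],[[0,0,0],[0,0,0]],[[0,0,0],[0,0,0]],[[0,0,0],[0,0,0]],[[0,0,0],[0,0,0]]], jaw=0, squeeze=20)

```text
time_s: 6.5
tool_pos: [0.6141, 0.2026, 0.0604]
tool_rot: [-90.1, 0.2, 30.3]
force: [2.7, 1.9, -0.0]
grip_width: 0.0131
```

```bash
python3 - <<'E'
from h import *
delta([.6149,.2027,.062],[-90,0,30.2])
E
```

```text
t 6.5 shift now-axes [ 0.7 -1.6 -0.3] final-axes [ 0.8 -1.6 -0.3] rotvec [ 0.1  0.1 -0.2]
q [  9.5  30.5 -39.5  92.5  21.   64.8  -5. ] pos [0.6141 0.2026 0.0604] rot [-90.1   0.2  30.3] F [ 2.7  1.9 -0. ] grip 0.0131
```

>>> carry_out(targets=[[[-1.3,-11.6,0],[0,0,0]],[[-2.8,-11.3,0],[0,0,0]],[[-4.2,-10.8,0],[0,0,0]],[[-5.5,-10.3,0],[0,0,0]],[[-6.8,-9.5,0],[0,0,0]],[[-7.9,-8.6,0],[0,0,0]],[[-8.9,-7.4,0],[0,0,0]],[[0,0,0],[0,0,0]]])

```text
time_s: 7.3
tool_pos: [0.5817, 0.1833, 0.1323]
tool_rot: [-90.2, 0.1, 30.2]
force: [4.1, 3.0, 6.1]
grip_width: 0.013
```

```bash
python3 - <<'E'
from h import *
delta([.5356,.1565,.148],[-90,0,30.2])
im=env.read_camera('scene');cv2.imwrite('pics/s5.png',cv2.resize(im[160:280,140:290,::-1],None,fx=5,fy=5))
E
```

```text
t 7.3 shift now-axes [-53.4 -15.6   0. ] final-axes [-53.4 -15.7   0. ] rotvec [ 0.2  0.  -0.1]
q [ 14.   22.2 -42.2  94.3  15.9  69.7  -1.4] pos [0.5817 0.1833 0.1323] rot [-90.2   0.1  30.2] F [4.1 3.  6.1] grip 0.013
```

View pics/s5.png

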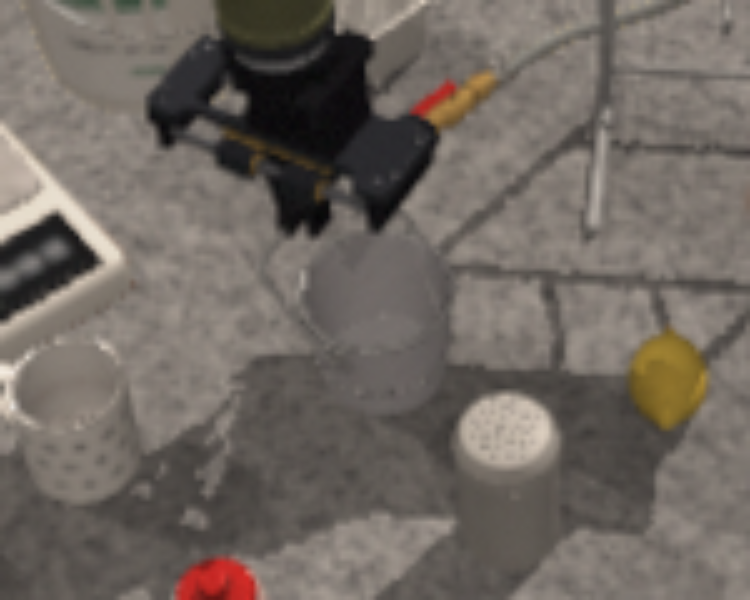

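>>> carry_out(targets=[[[-8.5,-7.8,0],[0,0,0]],[[-9.8,-6,0],[0,0,0]],[[-10.6,-4.6,0],[0,0,0]],[[0,0,0],[0,0,0]]])

```text
time_s: 7.75
tool_pos: [0.5538, 0.1668, 0.1474]
tool_rot: [-90.1, 0.6, 30.2]
force: [-0.6, -0.8, -2.6]
grip_width: 0.0132
```

```bash
python3 - <<'E'
from h import *
delta([.5356,.1565,.148],[-90,0,30.2])
E
```

```text
t 7.75 shift now-axes [-20.9  -0.4   0.2] final-axes [-20.9  -0.6   0.2] rotvec [ 0.1 -0.  -0.6]
q [ 17.   17.8 -43.1  97.5  13.   70.4   0.9] pos [0.5538 0.1668 0.1474] rot [-90.1   0.6  30.2] F [-0.6 -0.8 -2.6] grip 0.0132
```

>>> carry_out(targets=[[[-10,-0.5,0],[0,0,0]],[[-10.5,0,0],[0,0,0]],[[0,0,0],[0,0,0]],[[0,0,0],[0,0,0]]])

```text
time_s: 8.15
tool_pos: [0.5386, 0.158, 0.1496]
tool_rot: [-90.1, 0.3, 30.2]
force: [-0.3, -1.6, 5.5]
grip_width: 0.0134
```

```bash
python3 - <<'E'
from h import *
delta([.5356,.1565,.148],[-90,0,30.2])
im=env.read_camera('scene');cv2.imwrite('pics/s6.png',cv2.resize(im[150:270,140:290,::-1],None,fx=5,fy=5))
im=env.read_camera('side');cv2.imwrite('pics/d6.png',cv2.resize(im[140:300,200:400,::-1],None,fx=4,fy=3.75))
im=env.read_camera('wrist');cv2.imwrite('pics/w6.png',im[:,:,::-1])
print(env.get_obs()['force'])
E
```

```text
t 8.15 shift now-axes [-3.4  1.7  0.2] final-axes [-3.4  1.6  0.2] rotvec [ 0.1  0.  -0.3]
q [ 18.8  15.1 -43.6  99.9  11.2  69.6   2.4] pos [0.5386 0.158  0.1496] rot [-90.1   0.3  30.2] F [-0.3 -1.6  5.5] grip 0.0134
[ 0.73790644 -0.91425901  4.68326617]
```

View pics/s6.png

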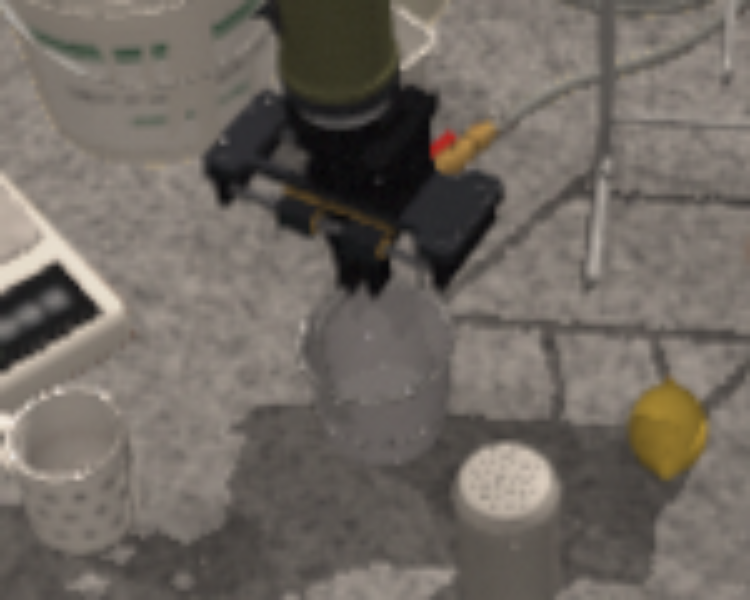

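View pics/d6.png

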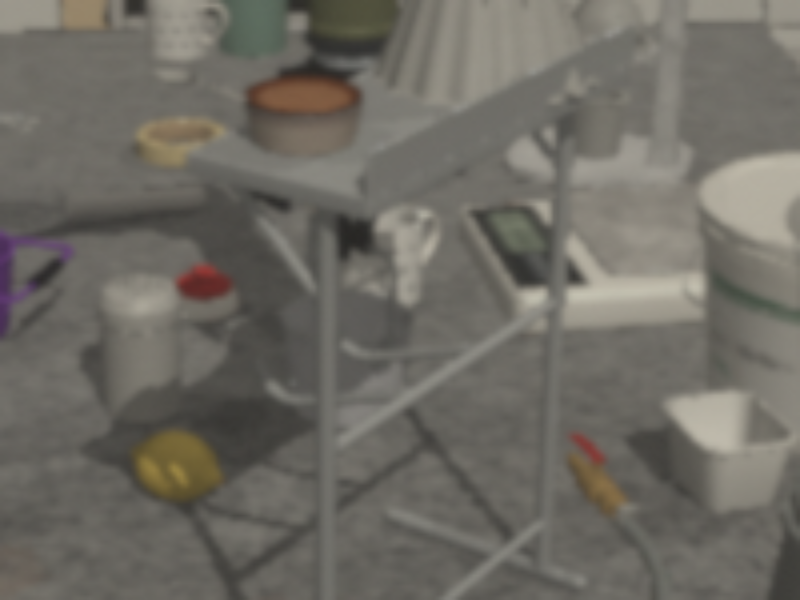

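View pics/w6.png

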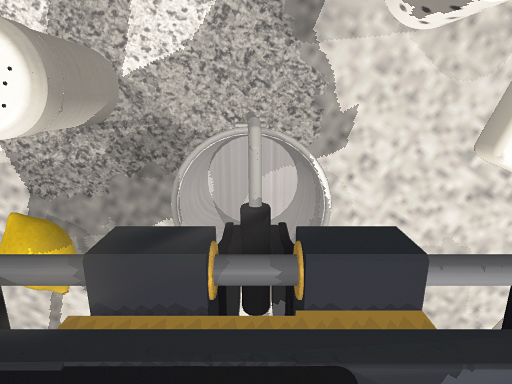

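Wrist view: the bail wire at x≈254 runs over the pail's middle (rim 175–330), so the bail is upright and the pail still stands. Now I lift gently.

>>> carry_out(targets=[[[0,-2,0],[0,0,0]],[[0,-3,0],[0,0,0]],[[0,-4,0],[0,0,0]],[[0,-6,0],[0,0,0]],[[0,-8,0],[0,0,0]],[[0,-8,0],[0,0,0]],[[0,-5,0],[0,0,0]],[[0,0,0],[0,0,0]]], squeeze=30)

```text
time_s: 9.1
tool_pos: [0.5394, 0.159, 0.1858]
tool_rot: [-90.1, 0.2, 30.2]
force: [-0.5, -0.1, -4.8]
grip_width: 0.0131
```

```bash
python3 - <<'E'
from h import *
delta([.5356,.1565,.148],[-90,0,30.2])
im=env.read_camera('wrist');cv2.imwrite('pics/w7.png',im[:,:,::-1])
E
```

```text
t 9.1 shift now-axes [-4.4 37.9 -0.2] final-axes [-4.5 37.8 -0.2] rotvec [ 0.1  0.  -0.2]
q [ 19.3  13.4 -44.   97.3   9.8  73.4   3.5] pos [0.5394 0.159  0.1858] rot [-90.1   0.2  30.2] F [-0.5 -0.1 -4.8] grip 0.0131
```

View pics/w7.png

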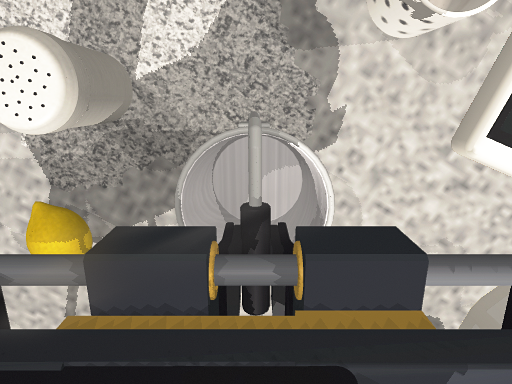

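>>> carry_out(targets=[[[0,-10,0],[0,0,0]],[[0,-15,0],[0,0,0]],[[0,-15,0],[0,0,0]],[[0,-15,0],[0,0,-2]],[[0,-12,0],[0,2,-4]],[[0,-8,0],[0,3,-4]],[[0,-6,0],[0,4,-4]],[[0,-3,0],[0,4,-4]],[[0,0,0],[0,4,-4]],[[0,0,0],[0,4,-4]],[[0,0,0],[0,2,-2]],[[0,0,0],[0,0,0]]])

```text
time_s: 10.35
tool_pos: [0.5348, 0.1579, 0.2686]
tool_rot: [-83.3, -26.6, 5.3]
force: [-0.8, -0.1, -5.3]
grip_width: 0.013
```

```bash
python3 - <<'E'
from h import *
def tgt(xr,yr,z,lean=45,rack=(.508,-.17,-.645)):
    R=Ro.from_euler('xyz',[-90,-lean,np.degrees(rack[2])],degrees=True)
    g=place(rack,[[xr,yr,z]])[0]; return g+R.apply([0,.019,0]),[-90,-lean,np.degrees(rack[2])]
delta(*tgt(-.12,.05,.28))
E
```

```text
t 10.35 shift now-axes [ -92.3  -68.7 -208.8] final-axes [  47.5   50.4 -228.1] rotvec [-31.3  33.5 -19.6]
q [ 27.  -16.4 -37.6 115.  -17.5  51.7   2.7] pos [0.5348 0.1579 0.2686] rot [-83.3 -26.6   5.3] F [-0.8 -0.1 -5.3] grip 0.013
```

```bash
cat > kin.py <<'E'
from h import *
from itertools import product
data=[([73.63174789,18.43749759,-4.01373776,83.17562185,1.29403856,78.54085252,-3.25779471],[.19172,-.62049,.22147],[-90.005,.109,-72.822]),
([53.49953236,6.1790832,19.23215853,54.47192333,-2.1111274,117.5806957,-1.2768883],[.15169153,-.48889361,.60050808],[-90.15,-2.094,-72.853]),
([59.76818473,-15.74505184,5.63447632,75.28440751,4.88952817,91.04109657,-5.92113938],[.14685517,-.4804172,.63799901],[-89.747,-29.483,-72.949]),
([43.49073081,-9.00135261,-8.99390153,67.73618722,-5.23388732,91.63534545,2.8441203],[.4585627,-.29547781,.65692119],[-88.076,-29.649,-30.374]),
([25.22056099,-8.93856342,-29.32121414,63.9515672,-13.85361272,93.12118122,9.40817929],[.52985264,.13233965,.68358286],[-87.352,-31.56,18.21]),
([14.5,15.,-43.3,69.9,10.7,99.4,4.2],[.5715,.1661,.4109],[-90.3,.4,30.4]),
([11.,23.4,-42.4,81.1,15.9,80.7,-.4],[.6226,.2065,.2311],[-90.2,-.8,31.1]),
([9.5,30.5,-39.5,92.5,21.,64.8,-5.],[.6141,.2026,.0604],[-90.1,.2,30.3]),
([18.8,15.1,-43.6,99.9,11.2,69.6,2.4],[.5386,.158,.1496],[-90.1,.3,30.2]),
([27.,-16.4,-37.6,115.,-17.5,51.7,2.7],[.5348,.1579,.2686],[-83.3,-26.6,5.3])]
def E(ax,a): return Ro.from_euler(ax,a,degrees=True).as_matrix()
def fk(q,p,s,full=False):
    h,L1,L2,L3,a1,a2,b1,b2,az,tw,a0=p
    R=E('z',s[0]*q[0]+az*10); x=np.array([0,0,h])+R@[a0,0,0]; pts=[x]
    R=R@E('y',q[1]); x=x+R@[0,0,L1]; R=R@E('z',s[1]*q[2]); x=x+R@[a1,0,0];pts.append(x)
    R=R@E('y',q[3]); x=x+R@[b1,0,L2]; R=R@E('z',s[2]*q[4]);pts.append(x)
    R=R@E('y',q[5]); x=x+R@[a2,b2,0]; x=x+R@[0,0,L3]; R=R@E('z',s[3]*q[6]+tw*10);pts.append(x)
    return (x,R,pts) if full else (x,R)
def res(p,s):
    o=[]
    for q,x,r in data:
        X,R=fk(q,p,s); T=Ro.from_euler('xyz',r,degrees=True).as_matrix()
        o+=[*(X-x),*(.2*(R[:,2]-T[:,1])),*(.2*(R[:,0]-T[:,0]))]
    return np.array(o)
if __name__=='__main__':
    best=[]
    for s in product((-1,1),repeat=4):
        for tw in(0,18,9,-9):
            r=least_squares(res,[.35,.4,.4,.3,0,0,0,0,0,tw,0],args=(s,),loss='soft_l1',f_scale=.02);best.append((r.cost,s,r.x))
    best.sort(key=lambda b:b[0])
    for b in best[:3]: print(b[0],b[1],b[2].round(4))
    print(res(best[0][2],best[0][1]).reshape(-1,9)[:,:3].round(4)); np.savez('kin.npz',p=best[0][2],s=best[0][1])
E
python3 kin.py
```

```text
0.0001643542997009779 (-1, -1, -1, -1) [ 2.5030e-01  4.7030e-01  5.1280e-01  3.6280e-01 -2.2000e-03 -1.8000e-03
  1.0800e-02 -1.2700e-02 -1.3190e-01  1.7872e+01 -4.7000e-03]
0.0001643542997012058 (-1, -1, -1, -1) [ 2.5030e-01  4.7030e-01  5.1280e-01  3.6280e-01 -2.2000e-03 -1.8000e-03
  1.0800e-02 -1.2700e-02 -1.3190e-01 -1.8128e+01 -4.7000e-03]
0.0001643542997033337 (-1, -1, -1, -1) [ 2.5030e-01  4.7030e-01  5.1280e-01  3.6280e-01 -2.2000e-03 -1.8000e-03
  1.0800e-02 -1.2700e-02 -1.3190e-01  1.7872e+01 -4.7000e-03]
[[-0.0026  0.0055 -0.0005]
 [-0.0017  0.0041 -0.0004]
 [-0.0006  0.0073  0.0001]
 [ 0.0011  0.0008 -0.0013]
 [ 0.0094  0.0009 -0.0025]
 [ 0.0047  0.0024  0.0004]
 [ 0.0028  0.0005  0.0027]
 [ 0.0007  0.0009  0.0042]
 [ 0.0023  0.0024  0.0021]
 [ 0.0003 -0.0012 -0.0048]]
```

```bash
cat > ik.py <<'E'
from kin import *
z=np.load('kin.npz');P=z['p'];SG=tuple(z['s'])
lo=np.array([-163.9,-17.3,-79.2,3.3,-89.2,5.4,-154.2]);hi=np.array([163.9,119.8,71.2,140.3,269.2,117.7,154.2])
def tgt(xr,yr,z,lean=45,rack=(.511,-.168,-.645)):
    y=np.degrees(rack[2]);R=Ro.from_euler('xyz',[-90,-lean,y],degrees=True)
    g=place(rack,[[xr,yr,z]])[0]; return g+R.apply([0,.019,0]),[-90,-lean,y]
def ik(pos,rpy,q0,w=1e-4):
    T=Ro.from_euler('xyz',rpy,degrees=True).as_matrix()
    def f(q):
        X,R=fk(q,P,SG);return np.r_[X-pos,.2*(R[:,2]-T[:,1]),.2*(R[:,0]-T[:,0]),w*1e-2*(q-q0)]
    r=least_squares(f,np.clip(q0,lo+.1,hi-.1),bounds=(lo,hi));return r.x,np.abs(f(r.x)[:9]).max()
E
python3 - <<'E'
from ik import *
q0=env.get_obs()['qpos']
for lean in(30,35,40,45,50):
  for c in((-.12,.05,.28),(-.06,0,.26),(0,0,.21)):
    best=None
    for q3 in np.linspace(-75,70,12):
        for q5 in (-60,0,60):
            g=q0.copy();g[2]=q3;g[4]=q5
            q,e=ik(*tgt(*c,lean),g)
            if e<2e-3:
                m=np.min(np.r_[q-lo,hi-q]); d=np.abs(q-q0).max()
                if best is None or d<best[0]: best=(d,q.round(0),round(m,1),e)
    print(lean,c,best)
E
```

```text
30 (-0.12, 0.05, 0.28) None
30 (-0.06, 0, 0.26) None
30 (0, 0, 0.21) (np.float64(29.88208624707171), array([ 57., -15., -44., 123.,   2.,  40., -27.]), np.float64(2.2), np.float64(1.2725907105881618e-08))
35 (-0.12, 0.05, 0.28) None
35 (-0.06, 0, 0.26) None
35 (0, 0, 0.21) (np.float64(34.58305576576391), array([ 52., -17., -40., 127.,   7.,  34., -32.]), np.float64(0.3), np.float64(1.872941539637907e-08))
40 (-0.12, 0.05, 0.28) None
40 (-0.06, 0, 0.26) None
40 (0, 0, 0.21) (np.float64(46.329177072840274), array([ 42., -17., -34., 131.,  18.,  29., -44.]), np.float64(0.0), np.float64(7.33347022108255e-08))
45 (-0.12, 0.05, 0.28) None
45 (-0.06, 0, 0.26) None
45 (0, 0, 0.21) (np.float64(63.002200643680155), array([ 32., -17., -27., 134.,  35.,  26., -60.]), np.float64(0.0), np.float64(6.979318556421532e-08))
50 (-0.12, 0.05, 0.28) None
50 (-0.06, 0, 0.26) None
50 (0, 0, 0.21) (np.float64(82.3118654744292), array([ 25., -17., -23., 138.,  54.,  24., -80.]), np.float64(0.0), np.float64(4.392407102482565e-08))
```

```bash
cat > map.py <<'E'
from ik import *
q0=env.get_obs()['qpos']
def feas(c,lean,dy):
    p,r=tgt(*c,lean); r=[r[0],r[1],r[2]+dy]
    R=Ro.from_euler('xyz',r,degrees=True); g=place((.511,-.168,-.645),[c])[0]; p=g+R.apply([0,.019,0])
    best=None
    for q3 in (-75,-50,-25,0,25,50,70):
        for q5 in (-30,20):
            g0=q0.copy();g0[2]=q3;g0[4]=q5
            q,e=ik(p,r,g0)
            if e<1e-3:
                m=np.min(np.r_[q-lo,hi-q])
                if best is None or m>best[0]: best=(round(m,1),q.round(0))
    return best
for c in((-.04,0,.24),(-.04,.08,.24),(-.04,.15,.26),(0,0,.24),(0,0,.21)):
    for lean in(25,30,35,40):
        print(c,lean,[ (dy,feas(c,lean,dy)) for dy in(0,)])
E
python3 map.py
```

```text
(-0.04, 0, 0.24) 25 [(0, (np.float64(2.9), array([  9., -14.,  -2., 121.,  15.,  52., -38.])))]
(-0.04, 0, 0.24) 30 [(0, (np.float64(0.3), array([  4., -17.,  -1., 125.,  21.,  48., -44.])))]
(-0.04, 0, 0.24) 35 [(0, None)]
(-0.04, 0, 0.24) 40 [(0, None)]
(-0.04, 0.08, 0.24) 25 [(0, (np.float64(8.7), array([ -8.,  -9.,   4., 116.,  20.,  54., -51.])))]
(-0.04, 0.08, 0.24) 30 [(0, (np.float64(6.7), array([ -5., -11.,  -1., 120.,  25.,  50., -56.])))]
(-0.04, 0.08, 0.24) 35 [(0, (np.float64(5.0), array([ -5., -12.,  -3., 123.,  32.,  47., -63.])))]
(-0.04, 0.08, 0.24) 40 [(0, (np.float64(3.7), array([-11., -14.,   0., 127.,  41.,  45., -73.])))]
(-0.04, 0.15, 0.26) 25 [(0, (np.float64(13.8), array([-14.,  -3.,   3., 110.,  21.,  58., -57.])))]
(-0.04, 0.15, 0.26) 30 [(0, (np.float64(12.1), array([-10.,  -5.,  -3., 113.,  27.,  55., -62.])))]
(-0.04, 0.15, 0.26) 35 [(0, (np.float64(10.7), array([-12.,  -7.,  -3., 116.,  34.,  52., -69.])))]
(-0.04, 0.15, 0.26) 40 [(0, (np.float64(9.7), array([-17.,  -8.,  -1., 120.,  42.,  50., -77.])))]
(0, 0, 0.24) 25 [(0, (np.float64(7.7), array([ 10., -10.,  -1., 117.,  14.,  51., -35.])))]
(0, 0, 0.24) 30 [(0, (np.float64(5.2), array([ 12., -12.,  -4., 121.,  18.,  46., -39.])))]
(0, 0, 0.24) 35 [(0, (np.float64(2.9), array([  4., -14.,   1., 125.,  27.,  42., -48.])))]
(0, 0, 0.24) 40 [(0, (np.float64(1.1), array([  6., -16.,  -3., 129.,  33.,  37., -55.])))]
(0, 0, 0.21) 25 [(0, (np.float64(9.2), array([ 15.,  -8.,  -6., 120.,  14.,  47., -36.])))]
(0, 0, 0.21) 30 [(0, (np.float64(6.8), array([ 13., -11.,  -6., 123.,  19.,  42., -41.])))]
(0, 0, 0.21) 35 [(0, (np.float64(4.7), array([  2., -13.,   3., 127.,  29.,  38., -51.])))]
(0, 0, 0.21) 40 [(0, (np.float64(3.1), array([  6., -14.,  -2., 131.,  37.,  34., -59.])))]
```

```bash
cat > sim.py <<'E'
from ik import *
from scipy.spatial.transform import Slerp
def sim(wps,q,n=12,dy=0):
    X,R=fk(q,P,SG); 
    cur=np.array(env.get_obs()['tool_pos']); cr=Ro.from_euler('xyz',env.get_obs()['tool_rot'],degrees=True)
    curg=cur-cr.apply([0,.019,0])
    for c,lean,dy in wps:
        g1=place((.511,-.168,-.645),[c])[0]; r1=Ro.from_euler('xyz',[-90,-lean,-37+dy],degrees=True)
        sl=Slerp([0,1],Ro.concatenate([cr,r1]));wm=0
        for i in range(1,n+1):
            r=sl(i/n);g=curg+(g1-curg)*i/n
            q,e=ik(g+r.apply([0,.019,0]),r.as_euler('xyz',degrees=True),q,w=1e-2);wm=max(wm,e)
        curg,cr=g1,r1
        print(c,lean,dy,q.round(0),'err',round(e*1000,1),round(wm*1000,1))
E
python3 - <<'E'
from sim import *
q=env.get_obs()['qpos']
for dy in(0,-6,6):
  sim([((-.12,.2,.27),28,dy),((-.045,.1,.26),28,dy),((-.042,0,.245),28,dy),((-.02,0,.24),32,dy),((0,0,.235),37,dy),((0,0,.21),37,dy)],q)
E
```

```text
(-0.12, 0.2, 0.27) 28 0 [ 47. -15. -62. 112.  10.  58. -57.] err 0.0 0.0
(-0.045, 0.1, 0.26) 28 0 [ 47. -15. -47. 116.   7.  52. -42.] err 0.0 0.0
(-0.042, 0, 0.245) 28 0 [ 26. -17. -18. 123.  10.  49. -34.] err 0.1 0.1
(-0.02, 0, 0.24) 32 0 [ 28. -16. -20. 124.  13.  43. -37.] err 0.0 0.0
(0, 0, 0.235) 37 0 [ 30. -16. -22. 127.  18.  37. -42.] err 0.0 0.0
(0, 0, 0.21) 37 0 [ 31. -14. -24. 128.  21.  34. -45.] err 0.0 0.0
(-0.12, 0.2, 0.27) 28 -6 [ 51. -14. -68. 110.  13.  61. -65.] err 0.1 0.1
(-0.045, 0.1, 0.26) 28 -6 [ 51. -14. -53. 115.  10.  54. -50.] err 0.0 0.0
(-0.042, 0, 0.245) 28 -6 [ 36. -17. -28. 122.  10.  50. -40.] err 0.1 0.1
(-0.02, 0, 0.24) 32 -6 [ 37. -16. -30. 123.  14.  45. -44.] err 0.0 0.0
(0, 0, 0.235) 37 -6 [ 40. -16. -33. 125.  20.  39. -50.] err 0.0 0.0
(0, 0, 0.21) 37 -6 [ 41. -14. -35. 127.  23.  36. -53.] err 0.0 0.0
(-0.12, 0.2, 0.27) 28 6 [ 43. -16. -56. 113.   7.  55. -49.] err 0.0 0.0
(-0.045, 0.1, 0.26) 28 6 [ 44. -15. -42. 117.   4.  50. -33.] err 0.0 0.0
(-0.042, 0, 0.245) 28 6 [ 14. -17.  -6. 123.  11.  48. -29.] err 0.7 0.7
(-0.02, 0, 0.24) 32 6 [ 13. -17.  -5. 125.  15.  42. -32.] err 0.0 0.4
(0, 0, 0.235) 37 6 [ 15. -16.  -6. 128.  19.  35. -36.] err 0.0 0.0
(0, 0, 0.21) 37 6 [ 15. -15.  -7. 129.  21.  32. -38.] err 0.0 0.0
```

```bash
cat > rows.py <<'E'
from ik import *
from scipy.spatial.transform import Slerp
def rows(c,lean,n,rack=(.511,-.168,-.645),dy=0):
    o=env.get_obs();cr=Ro.from_euler('xyz',o['tool_rot'],degrees=True);g0=o['tool_pos']-cr.apply([0,.019,0])
    g1=place(rack,[c])[0]; r1=Ro.from_euler('xyz',[-90,-lean,np.degrees(rack[2])+dy],degrees=True)
    rr=place((0,0,-rack[2]),[g0-[rack[0],rack[1],0]])[0]
    print('t',o['time_s'],'grip in rack mm',(rr*1000).round(1),'rot',o['tool_rot'].round(1),'q',o['qpos'].round(0),'F',o['force'].round(1),'w',round(o['grip_width'],4))
    sl=Slerp([0,1],Ro.concatenate([cr,r1]));p=o['tool_pos'];r=cr
    for i in range(1,n+1):
        rn=sl(i/n);pn=g0+(g1-g0)*i/n+rn.apply([0,.019,0])
        print(r.inv().apply((pn-p)*1000).round(0),(r.inv()*rn).as_rotvec(degrees=True).round(1)); p,r=pn,rn
E
python3 -c "
from rows import *
rows((-.12,.2,.27),28,11)"
```

```text
t 10.35 grip in rack mm [-181.7  267.4  285.5] rot [-83.3 -26.6   5.3] q [ 27. -16. -38. 115. -17.  52.   3.] F [-0.8 -0.1 -5.3] w 0.013
[-1.  0. -9.] [-2.3  3.4 -0.3]
[-0.  1. -9.] [-2.3  3.4 -0.3]
[ 0.  1. -9.] [-2.3  3.4 -0.3]
[ 1.  1. -9.] [-2.3  3.4 -0.3]
[ 1.  2. -9.] [-2.3  3.4 -0.3]
[ 2.  2. -9.] [-2.3  3.4 -0.3]
[ 2.  2. -9.] [-2.3  3.4 -0.3]
[ 3.  3. -8.] [-2.3  3.4 -0.3]
[ 3.  3. -8.] [-2.3  3.4 -0.3]
[ 4.  3. -8.] [-2.3  3.4 -0.3]
[ 4.  4. -7.] [-2.3  3.4 -0.3]
```

>>> carry_out(targets=[[[-1,0,-9],[-2.3,3.4,-0.3]],[[0,1,-9],[-2.3,3.4,-0.3]],[[0,1,-9],[-2.3,3.4,-0.3]],[[1,1,-9],[-2.3,3.4,-0.3]],[[1,2,-9],[-2.3,3.4,-0.3]],[[2,2,-9],[-2.3,3.4,-0.3]],[[2,2,-9],[-2.3,3.4,-0.3]],[[3,3,-8],[-2.3,3.4,-0.3]],[[3,3,-8],[-2.3,3.4,-0.3]],[[4,3,-8],[-2.3,3.4,-0.3]],[[4,4,-7],[-2.3,3.4,-0.3]],[[0,0,0],[0,0,0]]])

```text
time_s: 11.55
tool_pos: [0.5437, 0.0591, 0.2521]
tool_rot: [-89.5, -27.5, -36.8]
force: [-0.5, -1.0, -6.0]
grip_width: 0.0129
```

```bash
python3 -c "
from rows import *
rows((-.06,.12,.265),28,8)
im=env.read_camera('wrist');cv2.imwrite('pics/w8.png',im[:,:,::-1])
im=env.read_camera('scene');cv2.imwrite('pics/s8.png',im[:,:,::-1])
"
```

```text
t 11.55 grip in rack mm [-119.2  200.9  269. ] rot [-89.5 -27.5 -36.8] q [ 44. -12. -60. 111.  13.  59. -60.] F [-0.5 -1.  -6. ] w 0.0129
[  6.   4. -10.] [-0.1  0.  -0.1]
[  6.   4. -10.] [-0.1  0.  -0.1]
[  6.   4. -10.] [-0.1  0.  -0.1]
[  6.   4. -10.] [-0.1  0.  -0.1]
[  6.   4. -10.] [-0.1  0.  -0.1]
[  6.   4. -10.] [-0.1  0.  -0.1]
[  6.   4. -10.] [-0.1  0.  -0.1]
[  6.   4. -10.] [-0.1  0.  -0.1]
```

View pics/w8.png

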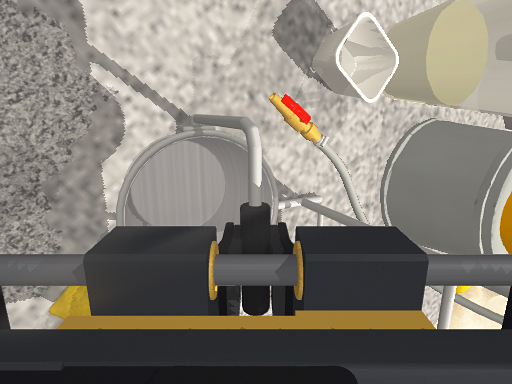

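View pics/s8.png

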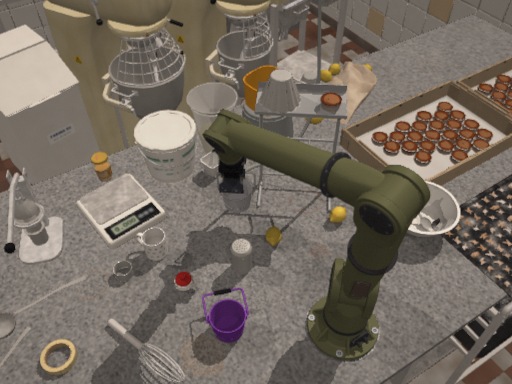

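```bash
cat > sim2.py <<'E'
from sim import *
rk=(.511,-.168,-.645)
def inrack(p): return (place((0,0,-rk[2]),[np.array(p)-[rk[0],rk[1],0]])[0]*1000).round(0)
q=env.get_obs()['qpos']
def show(q):
    pts=fk(q,P,SG,True)[2]; e,w=pts[1],pts[2]
    t=np.linspace(0,1,60)[:,None];L=e+(w-e)*t; Lr=place((0,0,-rk[2]),L-[rk[0],rk[1],0])
    # dist to shelf box x .01-.2,y+-.15,z .41-.55
    d=np.maximum(0,np.maximum(np.array([.01,-.15,.41])-Lr,Lr-np.array([.2,.15,.44])));n=np.linalg.norm(d,axis=1)
    print(' elbow',inrack(e),'wrist',inrack(w),'min forearm-axis dist to shelf',(n.min()*1000).round(0))
show(q)
if __name__=='__main__':
  import sim
  _o=sim.ik
  for wp in ([((-.06,.12,.265),28,0)],[((-.06,.12,.265),28,0),((-.042,0,.25),28,0)],[((-.06,.12,.265),28,0),((-.042,0,.25),28,0),((0,0,.24),37,0)],[((-.06,.12,.265),28,0),((-.042,0,.25),28,0),((0,0,.24),37,0),((0,0,.21),37,0)]):
    def cap(*a,**k):
        global last
        r=_o(*a,**k); last=r[0]; return r
    sim.ik=cap; sim.sim(wp,q); show(last)
E
python3 sim2.py
```

```text
elbow [-612. -160.  710.] wrist [-286.  209.  570.] min forearm-axis dist to shelf 328.0
(-0.06, 0.12, 0.265) 28 0 [ 44. -15. -47. 115.   9.  54. -46.] err 0.0 0.0
 elbow [-632. -157.  705.] wrist [-230.  128.  564.] min forearm-axis dist to shelf 270.0
(-0.06, 0.12, 0.265) 28 0 [ 44. -15. -47. 115.   9.  54. -46.] err 0.0 0.0
(-0.042, 0, 0.25) 28 0 [ 24. -17. -16. 122.  11.  50. -35.] err 0.1 0.1
 elbow [-653. -203.  699.] wrist [-211.   10.  550.] min forearm-axis dist to shelf 246.0
(-0.06, 0.12, 0.265) 28 0 [ 44. -15. -47. 115.   9.  54. -46.] err 0.0 0.0
(-0.042, 0, 0.25) 28 0 [ 24. -17. -16. 122.  11.  50. -35.] err 0.1 0.1
(0, 0, 0.24) 37 0 [ 27. -16. -20. 126.  19.  38. -42.] err 0.0 0.0
 elbow [-645. -193.  702.] wrist [-215.    9.  509.] min forearm-axis dist to shelf 235.0
(-0.06, 0.12, 0.265) 28 0 [ 44. -15. -47. 115.   9.  54. -46.] err 0.0 0.0
(-0.042, 0, 0.25) 28 0 [ 24. -17. -16. 122.  11.  50. -35.] err 0.1 0.1
(0, 0, 0.24) 37 0 [ 27. -16. -20. 126.  19.  38. -42.] err 0.0 0.0
(0, 0, 0.21) 37 0 [ 29. -14. -21. 128.  22.  34. -46.] err 0.0 0.0
 elbow [-631. -189.  706.] wrist [-215.    8.  478.] min forearm-axis dist to shelf 228.0
```

>>> carry_out(targets=[[[6,4,-10],[0,0,0]],[[6,4,-10],[0,0,0]],[[6,4,-10],[0,0,0]],[[6,4,-10],[0,0,0]],[[6,4,-10],[0,0,0]],[[6,4,-10],[0,0,0]],[[5,3,-10],[0,0,0]],[[4,2,-8],[0,0,0]],[[0,0,0],[0,0,0]],[[0,0,0],[0,0,0]]])

```text
time_s: 12.65
tool_pos: [0.5394, -0.0358, 0.2461]
tool_rot: [-89.5, -27.6, -36.9]
force: [0.5, 1.1, -5.8]
grip_width: 0.013
```

```bash
python3 -c "
from rows import *
rows((-.05,.05,.26),28,6)
W=wristcal();np.save('w9.npy',np.c_[W['R'],W['t']])
im=env.read_camera('wrist');cv2.imwrite('pics/w9.png',im[:,:,::-1])
"
```

```text
t 12.65 grip in rack mm [-65.5 122.5 262.9] rot [-89.5 -27.6 -36.9] q [ 43. -14. -47. 115.   9.  54. -46.] F [ 0.5  1.1 -5.8] w 0.013
[  2.   2. -12.] [-0.1  0.  -0.1]
[  2.   2. -12.] [-0.1  0.  -0.1]
[  2.   2. -12.] [-0.1  0.  -0.1]
[  2.   2. -12.] [-0.1  0.  -0.1]
[  2.   2. -12.] [-0.1  0.  -0.1]
[  2.   2. -12.] [-0.1  0.  -0.1]
```

View pics/w9.png

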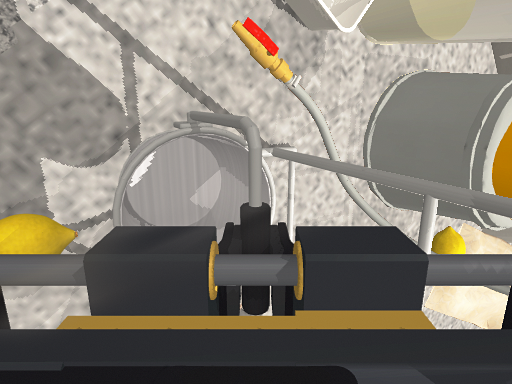

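```bash
python3 - <<'E'
from ik import *
W=env.get_calibration('wrist');M=np.load('w9.npy');W['R']=M[:,:3];W['t']=M[:,3]
im=cv2.imread('pics/w9.png')
for q,col in(((.511,-.168,-.645),(0,255,0)),((.508,-.170,-.645),(0,0,255))):
    for seg in([[-.036,.135,.006],[.136,.135,.006]],[[.1,.135,0],[.1,.135,.3]],[[.1,.135,.238],[.1,-.135,.238]]):
        t=np.linspace(0,1,40)[:,None];L=np.array(seg[0])+t*(np.array(seg[1])-seg[0])
        Pw=place(q,L); cz=Pw@W['R'].T+W['t'];u=proj(W,Pw)[cz[:,2]>.03]
        for p in u: cv2.circle(im,tuple((p+.5).astype(int)),1,col,-1)
    print(proj(W,place(q,[[-.036,.135,.006]])))
cv2.imwrite('pics/w9o.png',cv2.resize(im[100:300,230:512],None,fx=2.8,fy=2.8))
E
```

```text
[[176.19935156 155.72749552]]
[[175.35285025 158.69006278]]
```

View pics/w9o.png

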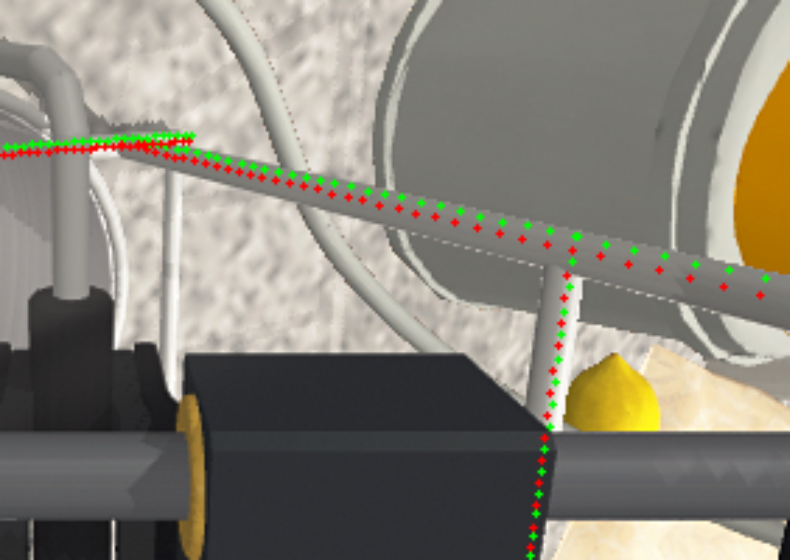

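```bash
python3 -c "
from rows import *
rows((-.047,0,.255),28,12,rack=(.507,-.17,-.645))
"
```

```text
t 12.7 grip in rack mm [-63.7 127.2 263.1] rot [-89.5 -27.6 -36.8] q [ 43. -14. -47. 115.   9.  54. -46.] F [ 0.8 -0.1 -5.3] w 0.0129
[  1.   1. -11.] [-0.  0. -0.]
[  1.   1. -11.] [-0.  0. -0.]
[  1.   1. -11.] [-0.  0. -0.]
[  1.   1. -11.] [-0.  0. -0.]
[  1.   1. -11.] [-0.  0. -0.]
[  1.   1. -11.] [-0.  0. -0.]
[  1.   1. -11.] [-0.  0. -0.]
[  1.   1. -11.] [-0.  0. -0.]
[  1.   1. -11.] [-0.  0. -0.]
[  1.   1. -11.] [-0.  0. -0.]
[  1.   1. -11.] [-0.  0. -0.]
[  1.   1. -11.] [-0.  0. -0.]
```

>>> carry_out(targets=[[[0.9,1.2,-6],[0,0,0]],[[0.9,1.2,-11],[0,0,0]],[[0.9,1.2,-12],[0,0,0]],[[0.9,1.2,-12],[0,0,0]],[[0.9,1.2,-12],[0,0,0]],[[0.9,1.2,-12],[0,0,0]],[[0.9,1.2,-12],[0,0,0]],[[0.9,1.2,-12],[0,0,0]],[[0.9,1.2,-12],[0,0,0]],[[0.9,1.2,-12],[0,0,0]],[[0.9,1.2,-9],[0,0,0]],[[0.9,1.2,-5],[0,0,0]]])

```text
time_s: 13.9
tool_pos: [0.4889, -0.1461, 0.2354]
tool_rot: [-89.8, -27.2, -36.9]
force: [0.2, -0.0, -5.4]
grip_width: 0.0131
```

>>> carry_out(targets=[[[0,0,0],[0,0,0]],[[0,0,0],[0,0,0]],[[0,0,0],[0,0,0]]])

```text
time_s: 14.2
tool_pos: [0.4895, -0.1451, 0.2359]
tool_rot: [-89.8, -27.3, -36.9]
force: [-0.6, 0.1, -5.7]
grip_width: 0.0129
```

```bash
python3 - <<'E'
from rows import *
q=(.507,-.170,-.645)
rows((0,0,.24),36,8,rack=q)
def ov(im,c,x,y,w,h,f,n):
    a=cv2.resize(im[y:y+h,x:x+w],None,fx=f,fy=f,interpolation=cv2.INTER_CUBIC)
    cv2.imwrite('pics/'+n+'.png',a[:,:,::-1])
    def L(P,col):
        P=place(q,P);z=(P@c['R'].T+c['t'])[:,2]; 
        if z.min()<.03: return
        u=((proj(c,P)-[x,y]+.5)*f).astype(int); cv2.polylines(a,[u.reshape(-1,1,2)],False,col,1)
    for sy in(-1,1):
        L([[.1,sy*.041,.238],[.01,sy*.041,.205],[0,sy*.041,.203],[-.012,sy*.041,.207],[-.022,sy*.041,.226]],(255,0,0))
    L([[.1,-.135,.238],[.1,.135,.238]],(0,0,255)); L([[.01,-.15,.41],[.01,.15,.41]],(0,255,255))
    cv2.imwrite('pics/'+n+'o.png',a[:,:,::-1])
W=wristcal();im=env.read_camera('wrist');ov(im,W,0,0,512,300,1.5,'w10')
im=env.read_camera('scene');ov(im,S,225,90,140,130,5,'s10')
im=env.read_camera('side');ov(im,D,220,150,140,130,5,'d10')
E
```

```text
t 14.2 grip in rack mm [-37.7   9.3 252.8] rot [-89.8 -27.3 -36.9] q [ 13. -17.  -9. 122.  15.  52. -39.] F [-0.6  0.1 -5.7] w 0.0129
[ 4.  4. -1.] [-0.   0.  -1.1]
[ 4.  4. -1.] [-0.   0.  -1.1]
[ 4.  4. -1.] [-0.   0.  -1.1]
[ 4.  4. -1.] [-0.   0.  -1.1]
[ 4.  4. -1.] [-0.   0.  -1.1]
[ 3.  4. -1.] [-0.   0.  -1.1]
[ 3.  4. -1.] [-0.   0.  -1.1]
[ 3.  4. -1.] [-0.   0.  -1.1]
```

View pics/w10o.png

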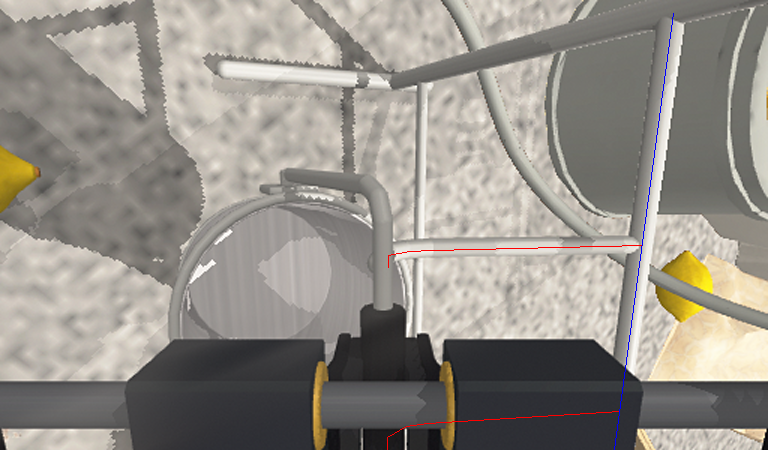

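View pics/s10.png

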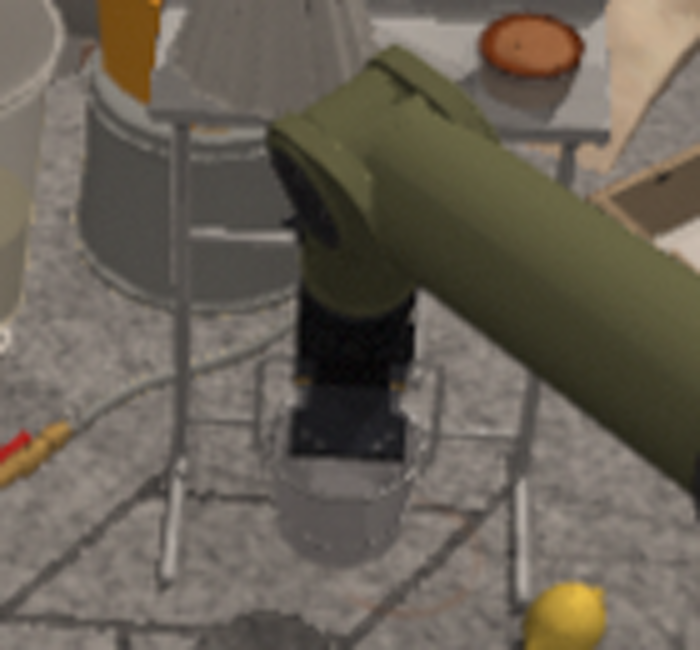

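View pics/d10.png

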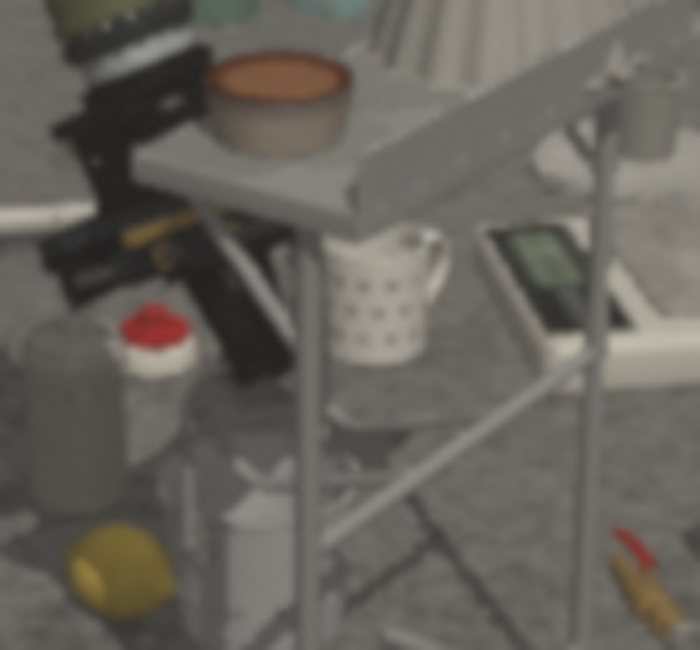

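Wrist overlay: prong +y at about (395–640, 245) in the 1.5× view, and the model line lies within 3 px of it. The bail wire is in front of the tip. I go in with increasing lean.

```bash
python3 - <<'E'
from rows import *
rows((-.006,0.001,.238),36,10,rack=(.507,-.17,-.645))
E
```

```text
t 14.35 grip in rack mm [-37.8   9.2 252.7] rot [-89.8 -27.3 -36.9] q [ 13. -17.  -9. 122.  15.  52. -39.] F [ 0.5 -0.1 -5.4] w 0.0128
[ 2.  3. -1.] [-0.   0.  -0.9]
[ 2.  3. -1.] [-0.   0.  -0.9]
[ 2.  3. -1.] [-0.   0.  -0.9]
[ 2.  3. -1.] [-0.   0.  -0.9]
[ 2.  3. -1.] [-0.   0.  -0.9]
[ 2.  3. -1.] [-0.   0.  -0.9]
[ 2.  3. -1.] [-0.   0.  -0.9]
[ 2.  3. -1.] [-0.   0.  -0.9]
[ 2.  3. -1.] [-0.   0.  -0.9]
[ 2.  3. -1.] [-0.   0.  -0.9]
```

>>> carry_out(targets=[[[2,3,-1.5],[0,0,-0.9]],[[2,3,-1.5],[0,0,-0.9]],[[2,3,-1.5],[0,0,-0.9]],[[2,3,-1],[0,0,-0.9]],[[2,3,-1],[0,0,-0.9]],[[2,3,-1],[0,0,-0.9]],[[2,3,-0.5],[0,0,-0.9]],[[2,3,0],[0,0,-0.9]],[[2,3,0],[0,0,-0.9]],[[2,3,0],[0,0,-0.6]],[[0,0,0],[0,0,0]],[[0,0,0],[0,0,0]]])

```text
time_s: 15.55
tool_pos: [0.5144, -0.1718, 0.2193]
tool_rot: [-89.9, -35.8, -36.9]
force: [0.0, -0.3, -5.3]
grip_width: 0.0129
```

```bash
cat > look.py <<'E'
from rows import *
import sys
n=sys.argv[1]; q=(.507,-.170,-.645)
def ov(im,c,x,y,w,h,f,n):
    a=cv2.resize(im[y:y+h,x:x+w],None,fx=f,fy=f,interpolation=cv2.INTER_CUBIC)
    cv2.imwrite('pics/'+n+'.png',a[:,:,::-1])
rows((0,0,.21),36,1,rack=q)
ov(env.read_camera('wrist'),None,130,100,382,200,2,'w'+n)
ov(env.read_camera('side'),D,220,150,140,130,5,'d'+n)
E
python3 look.py 11
```

```text
t 15.55 grip in rack mm [ -4.1   3.  234.7] rot [-89.9 -35.8 -36.9] q [ 15. -17. -11. 127.  24.  41. -47.] F [ 0.  -0.3 -5.3] w 0.0129
[-11.  22.  -3.] [-0.1  0.  -0.2]
```

View pics/w11.png

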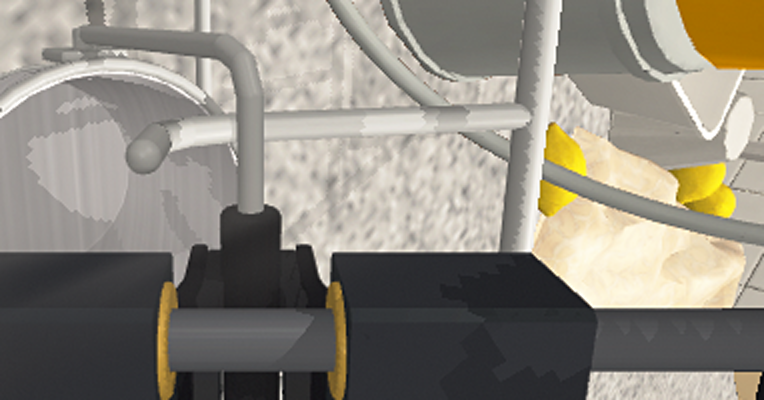

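View pics/d11.png

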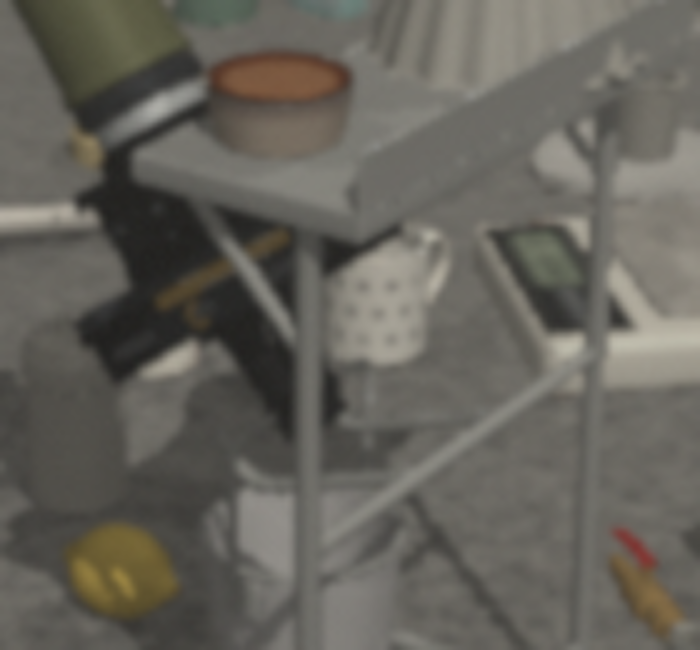

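The wire crosses the +y prong behind its turned-up tip at (250,120), on bare wire between the grip (y≈207) and the corner (y≈60). I lower it into the seats.

>>> carry_out(targets=[[[-1.2,2.6,-1],[0,0,0]],[[-1.4,2.8,-1],[0,0,0]],[[-1.4,2.8,-0.5],[0,0,0]],[[-1.4,2.8,0],[0,0,0]],[[-1.4,2.8,0],[0,0,0]],[[-1.4,2.8,0],[0,0,0]],[[-1.4,2.5,0],[0,0,0]],[[0,0,0],[0,0,0]],[[0,0,0],[0,0,0]]])

```text
time_s: 16.55
tool_pos: [0.5156, -0.1758, 0.1981]
tool_rot: [-89.9, -35.8, -36.9]
force: [-0.1, -1.0, -5.4]
grip_width: 0.0131
```

```bash
python3 look.py 12
```

```text
t 16.55 grip in rack mm [ -0.8   0.5 213.5] rot [-89.9 -35.8 -36.9] q [ 16. -15. -11. 129.  25.  38. -48.] F [-0.1 -1.  -5.4] w 0.0131
[-1.  3. -1.] [-0.1  0.  -0.2]
```

View pics/w12.png

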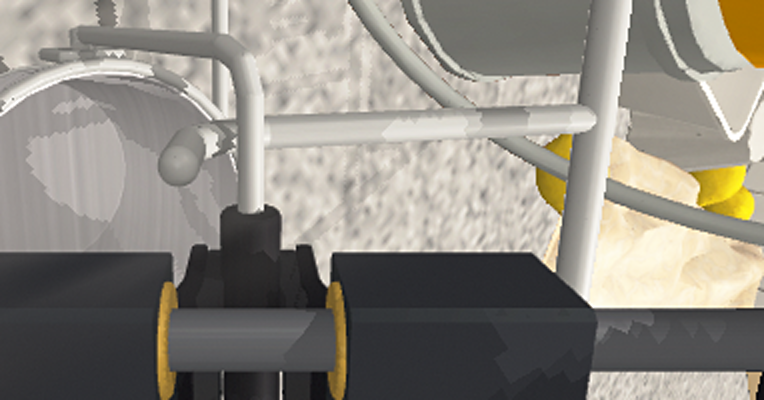

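View pics/d12.png

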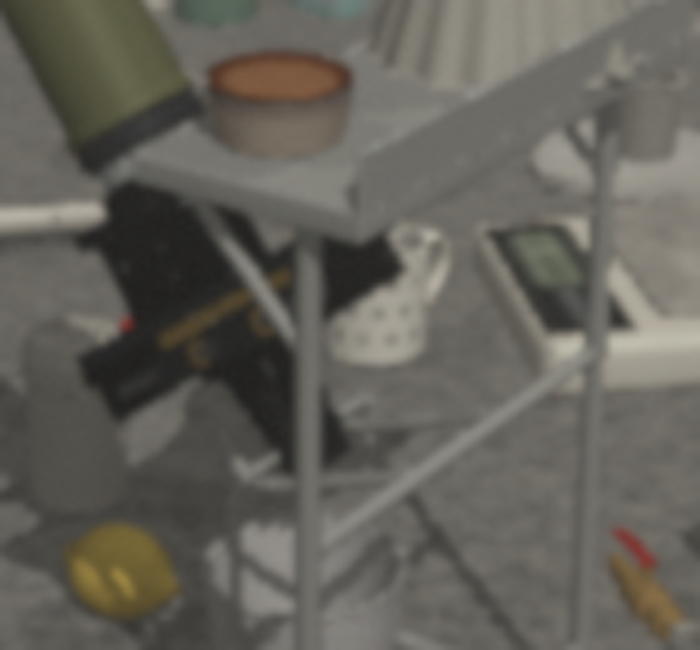

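Almost down (213.5 mm, still carrying 5.4 N). I lower until the weight comes off.

>>> carry_out(targets=[[[-0.6,1.2,0],[0,0,0]],[[-0.6,1.2,0],[0,0,0]],[[-0.6,0.9,0],[0,0,0]],[[0,0,0],[0,0,0]],[[0,0,0],[0,0,0]]])

```text
time_s: 17.15
tool_pos: [0.5165, -0.1761, 0.1955]
tool_rot: [-89.9, -35.9, -36.9]
force: [-2.8, 1.5, 1.4]
grip_width: 0.0128
```

```bash
python3 look.py 13
```

```text
t 17.15 grip in rack mm [1.000e-01 8.000e-01 2.108e+02] rot [-89.9 -35.9 -36.9] q [ 16. -15. -11. 129.  26.  38. -49.] F [-2.8  1.5  1.4] w 0.0128
[-1.  1. -1.] [-0.1  0.  -0.1]
```

View pics/w13.png

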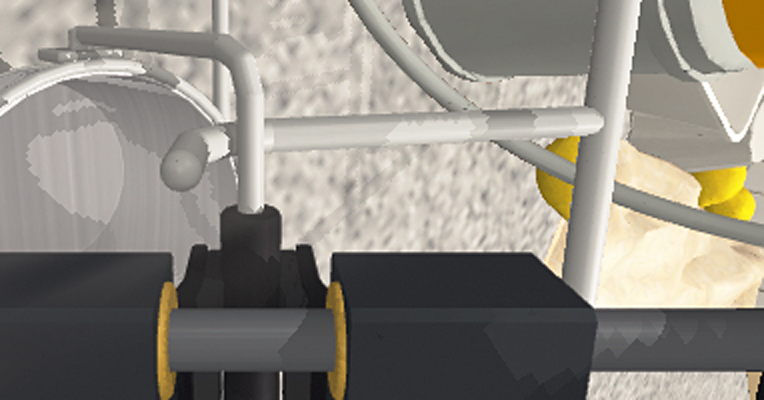

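>>> carry_out(targets=[[[-0.8,-0.2,0],[0,0,0]],[[0,0,0],[0,0,0]],[[0,0,0],[0,0,0]]], squeeze=5)

```text
time_s: 17.55
tool_pos: [0.5164, -0.1758, 0.1953]
tool_rot: [-89.8, -36.0, -36.9]
force: [1.7, -3.7, 0.4]
grip_width: 0.0139
```

>>> carry_out(targets=[[[0,0,0],[0,0,0]],[[0,0,0],[0,0,0]],[[0,0,0],[0,0,0]],[[0,0,0],[0,0,0]],[[0,0,0],[0,0,0]],[[0,0,0],[0,0,0]],[[0,0,0],[0,0,0]],[[0,0,0],[0,0,0]]], jaw=0.35)

```text
time_s: 18.35
tool_pos: [0.5154, -0.1756, 0.1941]
tool_rot: [-89.9, -35.8, -36.9]
force: [-0.2, -0.2, -0.1]
grip_width: 0.0305
```

```bash
python3 look.py 14
```

```text
t 18.35 grip in rack mm [ -1.1   0.6 209.5] rot [-89.9 -35.8 -36.9] q [ 16. -15. -11. 129.  26.  38. -49.] F [-0.2 -0.2 -0.1] w 0.0305
[ 1.  0. -1.] [-0.1  0.  -0.2]
```

View pics/w14.png

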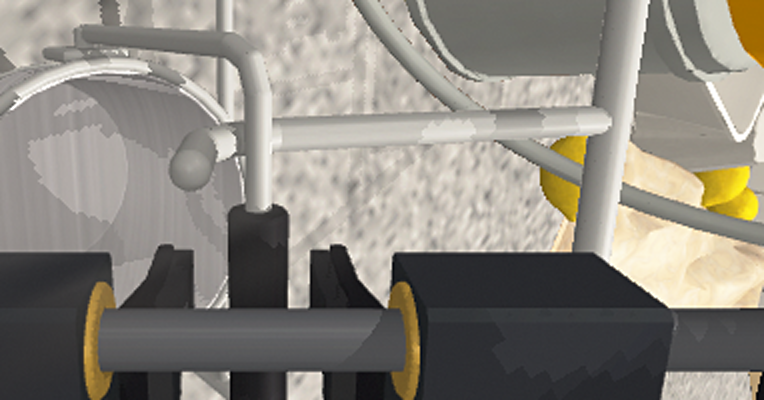

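View pics/d14.png

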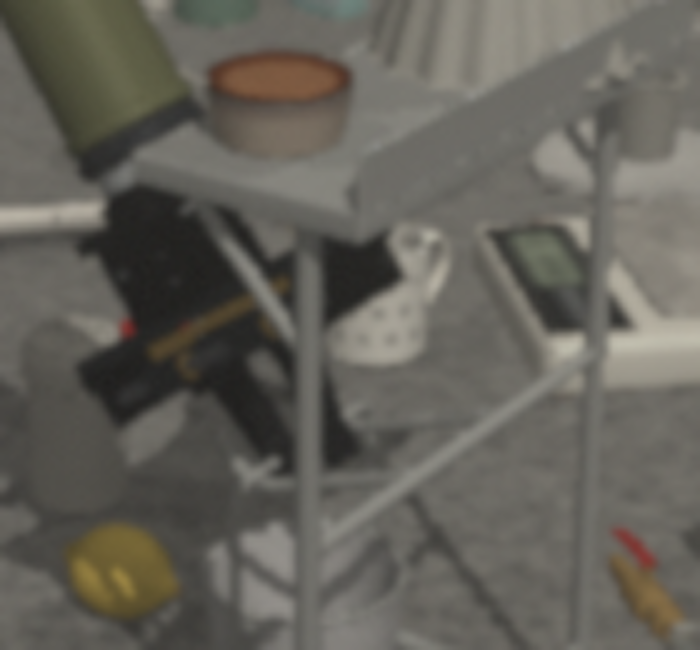

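```bash
cat > wd.py <<'E'
from ik import *
rk=(.507,-.17,-.645)
q0=env.get_obs()['qpos']
for lean,d in((36,0),(35,10),(34,20),(33,30),(32,40),(30,40),(30,50),(28,60),(26,70),(24,80)):
  for dy in(0,-5):
    # grasp point retreats d along mean lean 34
    c=(-.001-d/1000*np.sin(np.radians(34)),0,.2095+d/1000*np.cos(np.radians(34)))
    r=[-90,-lean,np.degrees(rk[2])+dy];p=place(rk,[c])[0]+Ro.from_euler('xyz',r,degrees=True).apply([0,.019,0])
    best=(9,)
    for q3 in(-60,-40,-20,0,20):
        g=q0.copy();g[2]=q3;q,e=ik(p,r,g)
        if e<best[0]: best=(e,q.round(0))
    print(lean,d,dy,best[0]*1000,best[1])
E
python3 wd.py
```

```text
36 0 0 3.7682511000447505e-06 [ 12. -14.  -6. 128.  27.  36. -50.]
36 0 -5 1.5508538897535118e-06 [ 33. -14. -27. 127.  23.  37. -52.]
35 10 0 1.0019821361506587e-06 [ 11. -14.  -5. 128.  25.  39. -48.]
35 10 -5 1.6384299139637906e-06 [ 22. -14. -17. 127.  25.  40. -53.]
34 20 0 4.356074301270496e-06 [  2. -15.   2. 127.  27.  42. -49.]
34 20 -5 4.991537516652045e-06 [ 12. -14.  -8. 126.  27.  43. -54.]
33 30 0 2.177592017815755e-06 [ 10. -16.  -4. 126.  22.  43. -44.]
33 30 -5 4.631667560595076e-06 [ 22. -15. -16. 125.  21.  44. -49.]
32 40 0 3.05702800851293e-06 [  1. -17.   3. 125.  24.  46. -46.]
32 40 -5 3.942631887632331e-06 [ 19. -16. -14. 124.  20.  47. -48.]
30 40 0 4.478980242250685e-06 [  0. -16.   4. 123.  22.  48. -43.]
30 40 -5 3.3042392155735456e-06 [ 10. -15.  -6. 123.  21.  49. -48.]
30 50 0 5.385003193358884e-06 [  0. -17.   4. 123.  22.  49. -43.]
30 50 -5 3.5870732828513496e-06 [ 10. -16.  -6. 122.  21.  50. -48.]
28 60 0 5.492013455121736e-06 [  8. -17.  -2. 121.  16.  52. -39.]
28 60 -5 4.995588032130628e-06 [ 10. -16.  -5. 121.  18.  53. -46.]
26 70 0 4.672996434251786e-06 [ -0. -17.   5. 120.  18.  55. -40.]
26 70 -5 6.331745072696293e-06 [  1. -16.   3. 119.  19.  57. -46.]
24 80 0 7.135148694104032e-06 [ -1. -16.   6. 118.  16.  58. -38.]
24 80 -5 5.1409621559805885e-06 [  9. -15.  -4. 117.  15.  59. -42.]
```

>>> carry_out(targets=[[[0,-6,0],[-0.3,0.4,0.6]],[[0,-8,0],[-0.5,0.8,0.8]],[[0,-8,0],[-0.5,0.8,1]],[[0,-8,0],[-0.5,0.8,1]],[[0,-8,0],[-0.5,0.8,1.2]],[[0,-8,0],[-0.4,0.6,1.2]],[[0,-6,0],[0,0,1]],[[0,0,0],[0,0,0]]])

```text
time_s: 19.25
tool_pos: [0.4941, -0.1576, 0.2392]
tool_rot: [-89.8, -29.1, -41.9]
force: [-0.0, -0.5, 0.2]
grip_width: 0.0304
```

```bash
python3 look.py 15
```

```text
t 19.25 grip in rack mm [-27.    2.9 255.8] rot [-89.8 -29.1 -41.9] q [ 14. -16. -10. 122.  18.  52. -46.] F [-0.  -0.5  0.2] w 0.0304
[ 4. 53.  0.] [ 2.5 -4.2 -6.9]
```

View pics/w15.png

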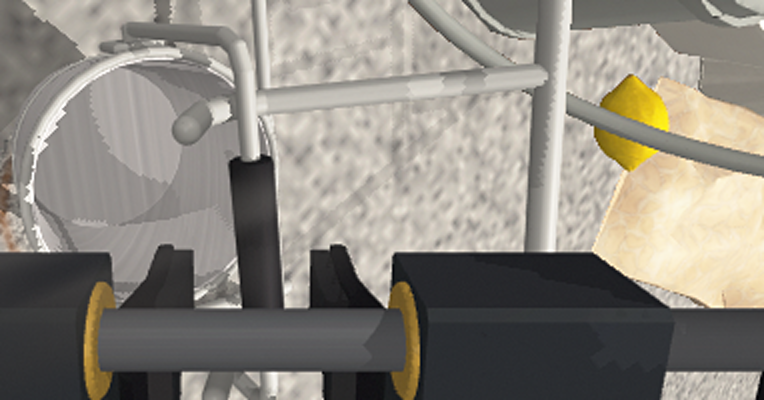

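View pics/d15.png

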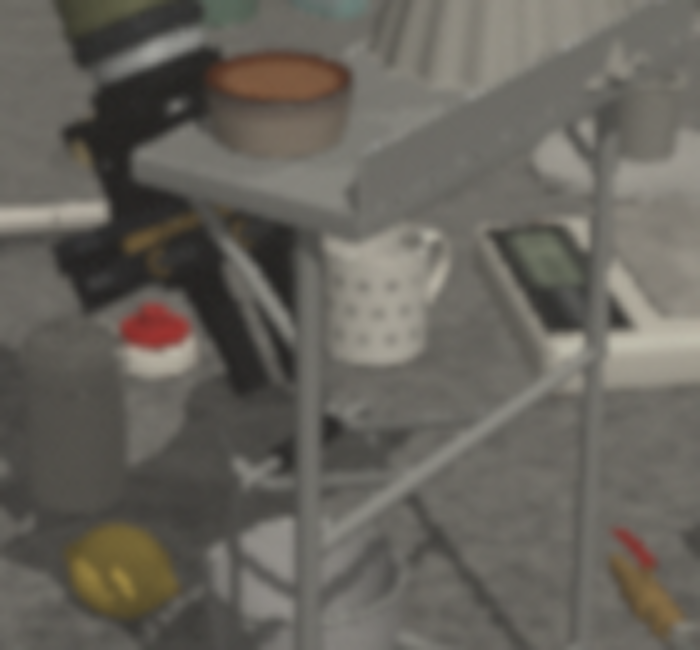

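>>> carry_out(targets=[[[0,-8,0],[0,0,1.2]],[[0,-8,0],[0,0,1.2]],[[0,-8,0],[0,0,1.2]],[[0,-8,0],[0,0,1.2]],[[0,-8,0],[0,0,1.2]],[[0,0,0],[0,0,0]],[[0,0,0],[0,0,0]],[[0,0,0],[0,0,0]],[[0,0,0],[0,0,0]]])

```text
time_s: 20.25
tool_pos: [0.4779, -0.1452, 0.271]
tool_rot: [-90.0, -22.8, -41.9]
force: [-5.4, 2.8, -2.2]
grip_width: 0.0311
```

```bash
python3 look.py 16; python3 - <<'E'
from h import *
im=env.read_camera('scene');cv2.imwrite('pics/s16.png',cv2.resize(im[90:300,130:390,::-1],None,fx=3,fy=2.8))
E
```

```text
t 20.25 grip in rack mm [-45.5   2.9 288.5] rot [-90.  -22.8 -41.9] q [ 13. -16.  -8. 116.  13.  62. -41.] F [-5.4  2.8 -2.2] w 0.0311
[16. 89.  2.] [  2.4  -4.3 -13.2]
```

View pics/w16.png

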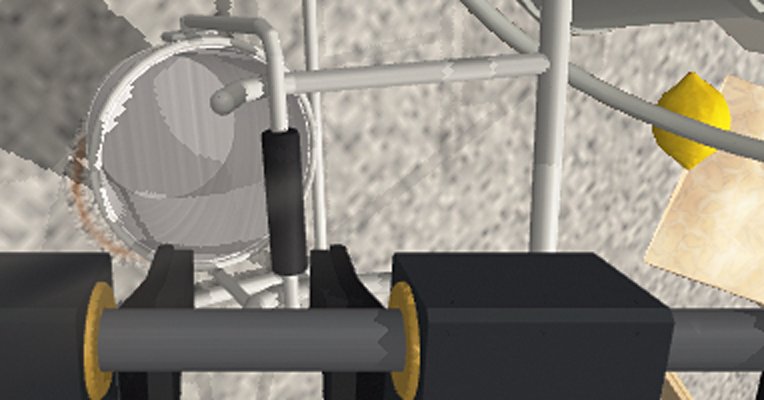

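View pics/d16.png

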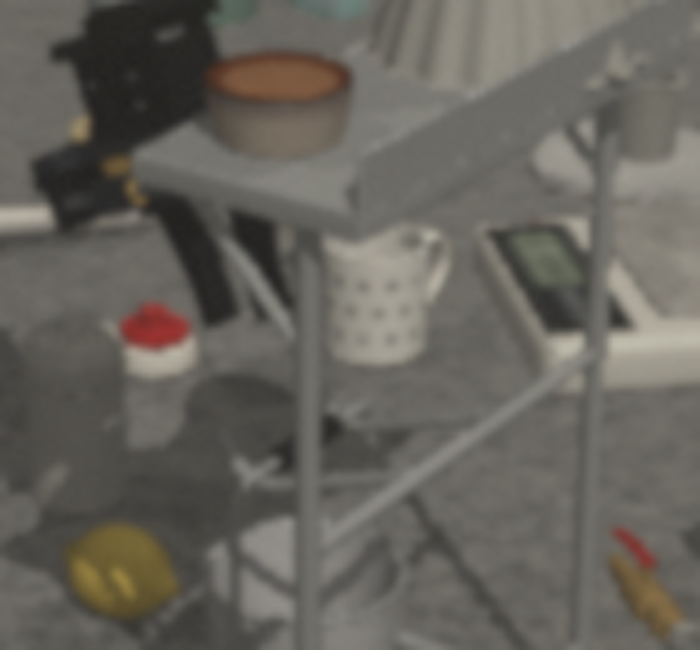

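View pics/s16.png

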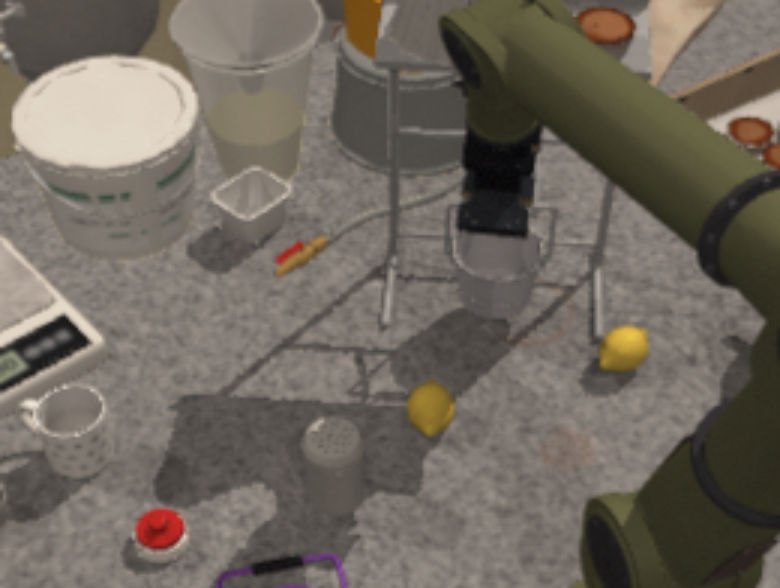

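The force of 6.4 N shows the hand touching the shelf edge. I check how to back out.

```bash
python3 - <<'E'
from ik import *
rk=(.507,-.17,-.645); q0=env.get_obs()['qpos']; print(env.get_obs()['force'].round(1))
for c in((-.059,.003,.2825),(-.065,.03,.28),(-.06,.06,.28),(-.07,.09,.28),(-.1,.13,.3)):
  for lean in(20,23,26):
    for dy in(-5,):
      r=[-90,-lean,np.degrees(rk[2])+dy];p=place(rk,[c])[0]+Ro.from_euler('xyz',r,degrees=True).apply([0,.019,0])
      best=(9,)
      for q3 in(-60,-40,-20,0,20):
        g=q0.copy();g[2]=q3;q,e=ik(p,r,g)
        if e<best[0]: best=(e,q.round(0))
      print(c,lean,round(best[0]*1000,2),best[1], 'shelf margin mm',round((.01-c[0])*1e3*np.cos(np.radians(lean))+(410-c[2]*1e3)*np.sin(np.radians(lean))-95))
E
```

```text
[-4.5  2.6 -1.8]
(-0.059, 0.003, 0.2825) 20 0.0 [  1. -15.   4. 115.  14.  64. -42.] shelf margin mm 13
(-0.059, 0.003, 0.2825) 23 0.0 [ 10. -17.  -5. 117.  14.  61. -42.] shelf margin mm 18
(-0.059, 0.003, 0.2825) 26 2.18 [  3. -17.  -2. 119.  18.  60. -47.] shelf margin mm 23
(-0.065, 0.03, 0.28) 20 0.0 [  9. -14.  -6. 114.  12.  64. -44.] shelf margin mm 20
(-0.065, 0.03, 0.28) 23 0.0 [  9. -15.  -8. 116.  14.  61. -46.] shelf margin mm 25
(-0.065, 0.03, 0.28) 26 0.0 [ 17. -17. -16. 118.  13.  58. -46.] shelf margin mm 29
(-0.06, 0.06, 0.28) 20 0.0 [ 17. -11. -16. 112.  11.  64. -45.] shelf margin mm 15
(-0.06, 0.06, 0.28) 23 0.0 [ 17. -13. -18. 114.  13.  61. -47.] shelf margin mm 20
(-0.06, 0.06, 0.28) 26 0.0 [ 27. -15. -27. 116.  12.  58. -47.] shelf margin mm 25
(-0.07, 0.09, 0.28) 20 0.0 [ 16. -10. -19. 111.  12.  64. -49.] shelf margin mm 25
(-0.07, 0.09, 0.28) 23 0.0 [ 25. -12. -28. 113.  11.  62. -49.] shelf margin mm 29
(-0.07, 0.09, 0.28) 26 0.0 [ 33. -15. -36. 115.  10.  59. -49.] shelf margin mm 34
(-0.1, 0.13, 0.3) 20 0.0 [ 23. -11. -31. 109.  10.  68. -53.] shelf margin mm 46
(-0.1, 0.13, 0.3) 23 0.0 [ 32. -14. -39. 110.   9.  65. -52.] shelf margin mm 49
(-0.1, 0.13, 0.3) 26 0.0 [ 31. -15. -39. 112.  11.  63. -54.] shelf margin mm 52
```

>>> carry_out(targets=[[[-5,-1,2],[0,0,0]],[[-5,-1,4],[0,0,0]],[[-4,-1,8],[0,0,0]],[[-3,-1,10],[0,0,0]],[[-2,-1,12],[0,0,0]],[[-2,-1,12],[0,0,0]],[[-2,-1,12],[0,0,0]],[[-2,-1,12],[0,0,0]],[[-2,-1,12],[0,0,0]],[[-2,-1,12],[0,0,0]],[[0,0,0],[0,0,0]],[[0,0,0],[0,0,0]]])

```text
time_s: 21.6
tool_pos: [0.5211, -0.0538, 0.2712]
tool_rot: [-89.9, -23.0, -41.9]
force: [-0.7, -0.8, -0.2]
grip_width: 0.0302
```

```bash
python3 look.py 17
```

```text
t 21.6 grip in rack mm [-66.  101.9 288.7] rot [-89.9 -23.  -41.9] q [ 10. -11. -17. 111.  16.  64. -54.] F [-0.7 -0.8 -0.2] w 0.0302
[ 42. 101. -95.] [  2.3  -4.3 -13. ]
```

View pics/w17.png

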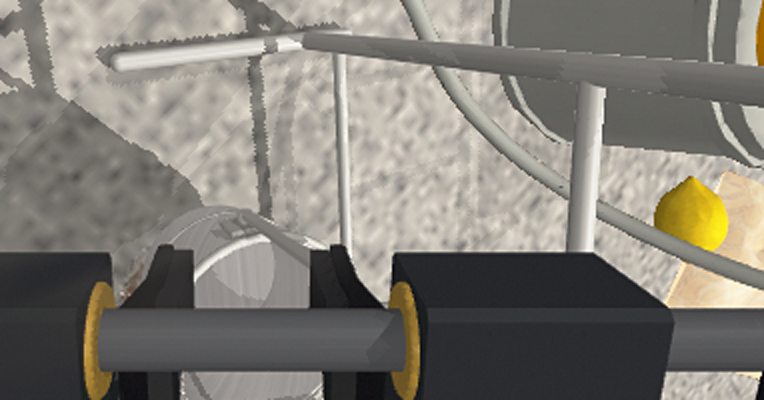

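View pics/d17.png

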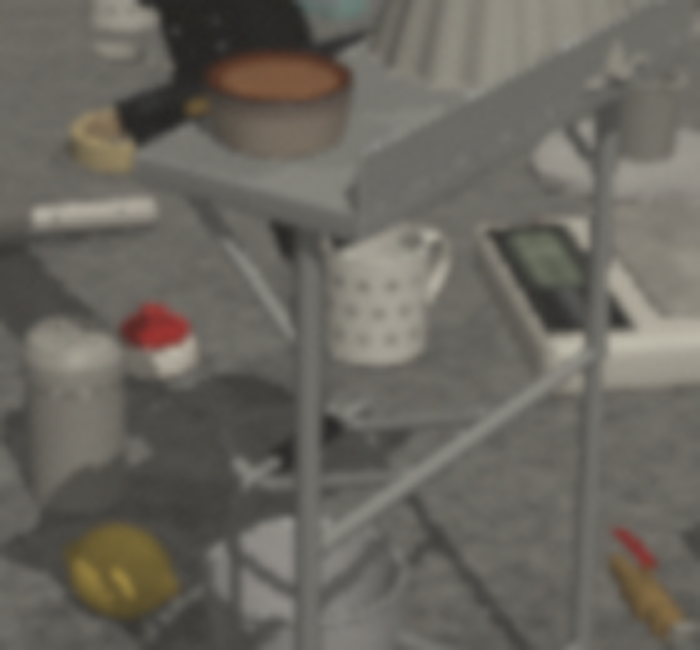

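>>> carry_out(targets=[[[-4,-4,14],[0,0,0]],[[-4,-4,14],[0,0,0]],[[-4,-4,14],[0,0,0]],[[-4,-4,14],[0,0,0]],[[-4,-4,14],[0,0,0]],[[-4,-4,14],[0,0,0]],[[-4,-4,14],[0,0,0]],[[0,0,0],[0,0,0]],[[0,0,0],[0,0,0]],[[0,0,0],[0,0,0]]])

```text
time_s: 22.7
tool_pos: [0.5588, 0.0425, 0.2862]
tool_rot: [-89.9, -23.0, -42.0]
force: [-0.1, -0.1, -0.6]
grip_width: 0.0304
```

```bash
python3 - <<'E'
from h import *
delta([.5,0,.3],[-90,0,0])
im=env.read_camera('scene');cv2.imwrite('pics/s18.png',cv2.resize(im[80:300,130:390,::-1],None,fx=3,fy=2.7))
im2=env.read_camera('scene');cv2.imwrite('pics/s18c.png',cv2.resize(im2[120:210,245:350,::-1],None,fx=7,fy=6.5,interpolation=cv2.INTER_CUBIC))
im=env.read_camera('side');cv2.imwrite('pics/d18.png',cv2.resize(im[210:300,240:340,::-1],None,fx=7,fy=6.5,interpolation=cv2.INTER_CUBIC))
E
```

```text
t 22.7 shift now-axes [ -8.7 -18.8 -70.9] final-axes [-58.8 -13.8 -42.5] rotvec [  8.4 -41.4  22. ]
q [  5.6  -3.6 -24.6 103.5  19.8  69.3 -66.4] pos [0.5588 0.0425 0.2862] rot [-89.9 -23.  -42. ] F [-0.1 -0.1 -0.6] grip 0.0304
```

View pics/s18.png

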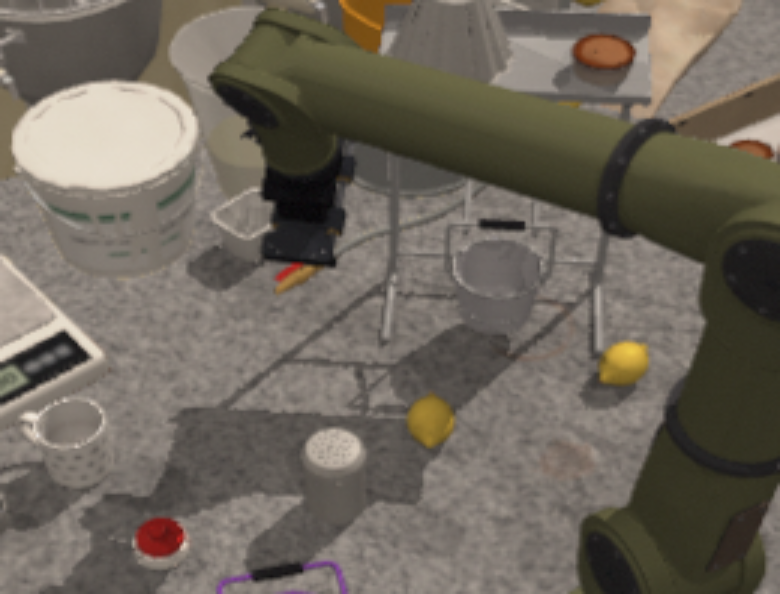

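View pics/s18c.png

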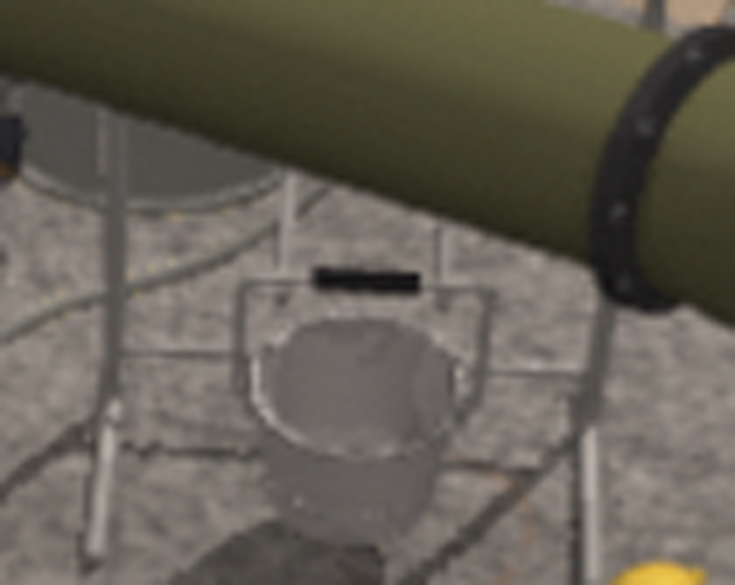

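View pics/d18.png

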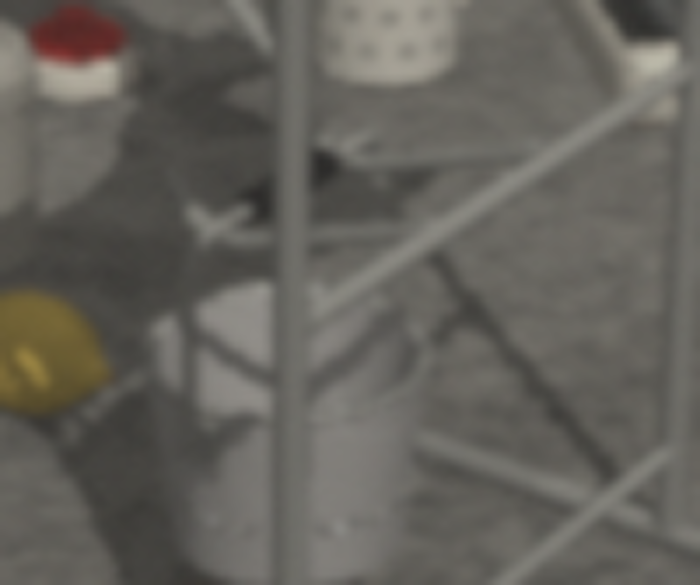

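In the scene crop the bar (y≈285) crosses both prongs, whose tips are at (282,297) and (440,297), with the grip between them. The side crop shows the wire in both hooks at (205,225) and (345,150), and the pail hanging level. The arm is clear, with forces near 0.

```bash
python3 -c "
from cell import env
import numpy as np
print(env.get_obs()['time_s'],env.get_obs()['joint_velocities'].round(2)); print(env.sign_off())"
```

```text
22.85 [-0.21  0.03 -0.18 -0.05  0.04 -0.09  0.04]
the job is handed in; nothing more can be done
None
```

The pail now hangs by its bail from both of the rack's prongs, and I handed the job in at about 22.9 s.

- **What I did:** I swung the folded bail upright while the pail stood on the table, checked it in the wrist view, and only then lifted the pail. I carried it to the rack with the tool leaned about 36° instead of 45°, because the second joint was near its limit. Then I lowered the wire into the seats, let go and backed away.
- **Last checks:** In the scene and side pictures the bar lies in both prongs with the grip between them, and the pail hangs level. The shaker, mug, lemons, timer and purple pail look unmoved. The arm was clear, with a wrist force of about 0.6 N.
- **What did not go cleanly:**
  - While backing out, the hand seems to have touched the shelf edge. I read about 6.5 N at the wrist, below the 40 N limit, and moved off; nothing on the shelf or rack looked moved in the later pictures.
  - The scene camera put the pail about 5 mm away from where the wrist camera did. I used the wrist camera for the grasp.
  - While swinging the bail up, the tool pressed on it with up to about 8 N. The pail did not visibly tip or slide.

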